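# Unload the parts washer into the drying cupboard

## Robot

A 6-joint arm with a two-finger parallel gripper is mounted at the origin on the work surface. World frame = base frame: x ahead of the robot, y to its left, z up, the work surface at z = 0. Lengths are in mm, angles in rad, forces in N, time in s.
With the tool pointing down it reaches from about 350 to 725 mm from the base axis. Payload 6 kg.
Tool frame: the origin (TCP) lies at the very end of the fingers, on their centre line; the grasp point (between the pads) lies 19 mm behind it; z points along the fingers, y is the line along which they close (so a half turn about z gives the same grasp; the last joint's range is limited). The gripper opens to 85 mm and grips with 20 to 120 N. Pads are 22 mm wide; open, the fingers measure 114 mm over their backs; the gripper's body (76 mm by 85 mm) begins 54 mm behind the grasp point. The pads swing forward as they close: fully open they stand 13 mm farther back than shut.
Start: joints at [-0.833, 0.04, 0.085, 0, -1.615, -0.334], TCP at [235.756, -551.718, 231.261] pointing down, gripper open.
Joint ranges: [-2.56, 2.56], [-1.29, 2.01], [-1.08, 1.49], [-3.29, 1.98], [-2.81, -0.18], [-2.99, 2.99]. Speed limits (rad/s): [2.57, 2.57, 3.01, 3.14, 3.14, 3.14].

## Interface

Orientations are given as a rotation vector (axis times angle).
In Python, from station import r gives the robot as it stands. The module is installed in compiled form; this text tells all that it offers.
- The arm moves only by the tool send_rows, never from a script. Its argument "moves" is a list that holds one entry, the list of rows, each a list of 6 numbers: the shift along the tool's x, y, z in m, then the turn, a rotation vector about the tool's x, y, z in units of 5 degrees (1.0 is 5 degrees). A call has 1 to 8 rows; each row is the pose to reach, as a shift and turn from the pose commanded when the call began, along the tool's axes at that moment; what a row does not reach only later rows make up. A row lasts 1/10 s, in which the tool goes at most 50 mm and 8.59 degrees, less where a joint would pass 70% of its speed; a pose out of reach is approached as far as the arm can. A call with a gripper value outside its range is refused whole. "claw" is the closure, from 0 (fully open) to 1 (shut), set as the call begins (left out, the last holds). The fingers move at their own pace and stop on an object; the grip force is fixed at half the most. Time passes only in rows, so rows that repeat a pose let the fingers close. It gives the time, the measured TCP pose, the force, the opening and the grip force at its end, in the units of the state.
- r.sense(): the state, without advancing time (a new reading comes with each control period).
- r.camera(name): name is "scene" or "side" or "wrist"; returns (picture, depth): 480x640x3 uint8, red, green, blue; 480x640 float32, mm along the optical axis (not along the pixel's ray), 0 where there is no reading.
- r.camera_model(name): a dict with "fx", "fy", "cx", "cy" (pixels), "dist" ([k1, k2, p1, p2, k3] as OpenCV has them; the pictures are not rectified), "position" and "attitude" of the camera in the world. Camera axes: x right, y up, looking along -z (the intrinsics and any distortion apply to the point x, -y, -z); pixel columns grow to the right and rows downward; lengths in mm; the calibration is good to about 2 mm. A picture is of the moment at which its call begins: read the wrist's pose just before it. camera_model takes no time and is no camera call; for the wrist camera it gives the pose at the moment of the call.
- r.hand_in(): hands the job in; it is judged then, once.
The state is a dict: "time": time; "joint_pos": joint angles; "joint_vel": joint speeds; "joint_torque": joint torques, N m; "eef_pos": TCP position; "tcp_rot": TCP orientation; "force": force on the tool from outside, world axes, zero at the start; "moment": the same for the moment, N m; "gripper_width": opening from 0.0 (shut) to 1.0 (fully open); "finger_force": force on a finger pad.
Only numpy, scipy, OpenCV 4.12 (cv2) and the standard library are available. Lean on these libraries where they do the work, as an engineer would, in place of code of your own. Each camera call takes 0.05 s, during which the arm holds its last target. There are 200 camera calls.

## Task

The parts washer has finished: put its clean baskets away to dry. Open the cupboard properly, first the active (right) door, then lift the flush bolt in the passive (left) door's edge and open that door too, and pull the tray right out; press the washer's bayonet cover down, twist it a quarter turn to free it and lay it flat, handle up, on the rubber mat. Stand every basket from the drum upright on the tray, then push the tray fully home, leave both doors standing open to air, and do not disturb the other things on the bench.

Things in the scene. Friction and masses are not known exactly. Their poses are not given: they have to be found in the camera images.
- cupboard: Green sheet-metal drying cupboard, fixed, 180 deep x 290 wide x 200 high. Origin: centre of underside; front faces its own -x, y to the left as the robot sees it. Carcass front plane at x = -90, with a 30 high sill 60 further out. On the sill stand two hollow doors meeting at y = 0, tops at z = 200; roof edge at x = -78. The tray behind comes out only with both doors open about 90 degrees.
- active_door (a joint): Opening angle (rad) of the active leaf, the right one (-y half), 55 deep, hinged at its outer right edge; 0 shut, limit 1.9, opens towards the robot. Its lip overlaps the passive leaf and its top covers the bolt. It may start a little ajar (up to 0.2). No latch; light friction (0.1 N m), stays where left.
- active_handle (a point): Grip point on the active leaf's handle: an upright round steel bar 12 in diameter, 38 off the leaf's face, its top end 16 above and lower end 58 below this point, stubs at both ends running back to the leaf. 32 below the door's top. The frame turns with the leaf: x points through the leaf into the cupboard when shut.
- active_hinge (a point): Point on the active leaf's vertical hinge axis, at handle height.
- passive_door (a joint): Opening angle (rad) of the passive leaf, the left one (+y half), 49 deep, hinged at its outer left edge; 0 shut, limit 1.9, opens towards the robot. Held shut by the bolt until that is lifted. Light friction (0.1 N m), stays where left.
- passive_handle (a point): Grip point on the passive leaf's handle: the same upright 12 bar, 38 off its face, its top end 16 above this point. The frame turns with the leaf.
- passive_hinge (a point): Point on the passive leaf's vertical hinge axis, at handle height.
- bolt (a joint): Lift (m) of the flush bolt, an upright 8 mm steel rod in the meeting edge of the passive leaf: 0 down in the sill (locked), clear of the sill from 0.018, limit 0.022. Moves with about 4 N and stays where left.
- bolt_knob (a point): Middle of the top face of the bolt's dark knob: an upright block 10 thick (cupboard x) x 24 wide (cupboard y) x 30 high, standing out of the passive leaf's meeting edge over the active half, top 180 above the bench; the leaf's edge is 17 to the left. Behind it 46 is free to the roof edge and tray front. Covered while the active leaf is shut.
- tray (a joint): Pull-out (m) of the tray towards the cupboard's front: 0 fully home, limit 0.14. Moves with about 2 N, stays where left.
- tray_pull_left (a point): Point on the top edge of the tray's left pull: a flat upright tab 10 thick (cupboard y), 30 high, standing 36 out of the tray's front board; this point is 22 out from the board, 35 below the roof's top. The right pull is the same, 140 to the right.
- tray_mid (a point): Middle of the tray's floor, upper face, 99 above the bench; axes as the cupboard's (x towards its back). Inside 137 (x) by 226 (y); front board 72 high, sides and back 22. Pulled right out, the tray stands in front of the roof; home, there are 89 from its floor to the roof's underside.
- washer: Parts washer, fixed: white casing 200 x 210 x 72 high with a steel drum on top, inner radius 74, floor at z = 72, rim at z = 152. Origin: centre of underside, on the drum's axis. A sprung rubber seal ring on the rim carries the cover; two steel claws (outer radius 108, top at z = 175) at the washer's own +x and -x reach over the cover's lugs.
- cover: Bayonet cover: aluminium disc 164 across, 8 thick; bar handle on top 84 long (its y), 16 thick (its x), 26 high; two lugs on its x axis to radius 96. 0.35 kg. Origin: centre of underside, z = 160 fitted, axes as the washer's. To free: press down 5 to 7 (stop at 7.5; 8 to 10 N) and, kept down, turn anticlockwise from above; clear of the claws from 55 to 150 degrees, best a quarter turn.
- mat: Black rubber mat lying on the bench, fixed, 180 x 180 x 3. Origin: centre of underside.
- basket_1: Round steel parts basket, 60 in diameter, 45 high, with a brass post 14 in diameter standing 32 up from the middle of its top (total 77). 0.15 kg. Origin: centre of underside, z along its axis. Two or three stand in the drum at first; this one may be absent.
- basket_2: Round steel parts basket, 60 in diameter, 45 high, with a brass post 14 in diameter standing 32 up from the middle of its top (total 77). 0.15 kg. Origin: centre of underside, z along its axis. Two or three stand in the drum at first; this one may be absent.
- basket_3: Round steel parts basket, 60 in diameter, 45 high, with a brass post 14 in diameter standing 32 up from the middle of its top (total 77). 0.15 kg. Origin: centre of underside, z along its axis. Two or three stand in the drum at first; this one may be absent.
- pot_1: Wood-coloured round movement pot, 68 in diameter, 28 high; loose, not part of the job. Origin: centre of its underside.
- pot_2: Wood-coloured round movement pot, 60 in diameter, 28 high; loose, not part of the job. Origin: centre of its underside.
- bell: Glass dust bell with a knob, 104 in diameter, 95 high; loose, not part of the job. Origin: centre of its underside.
- dish: Grey-green round dish, 120 in diameter, 20 high; loose, not part of the job. Origin: centre of its underside.
- loupe: Black eye loupe standing on its rim, 38 in diameter, 28 high; loose, not part of the job. Origin: centre of its underside.
- oil_jar: Small jar, 40 in diameter, 50 high; loose, not part of the job. Origin: centre of its underside.
Mind the look-alikes: they are no part of the job. Of the things that look like the cover, the larger one is meant.

How it is judged:
By the outcome, as a careful person would: the job done as asked, in the order asked, and still so for the second after the job is handed in, with the robot touching nothing.
Of basket_1, basket_2, basket_3 only 2 to 3 are there at a start; the rules pass over those that are not, and their reading is None.
At some moment in a run one of basket_1, basket_2, basket_3 may be knocked a few centimetres aside while the robot is not near it.
It also fails if it takes over 200 s, if anything falls off the work surface, if the arm or the gripper's body presses on something with over 40 N, if the wrist force passes 120 N, or if a joint passes its speed limit or range.

## Working session

There is one attempt and no reset: what is moved stays moved. The work goes in short steps, Python scripts to look and compute and a tool call to move; the robot and the scene stay as the last step left them, time stands still between calls to the robot, and variables do not carry over. Pictures are saved under pics/ and viewed, at most 14 in all, crops included, and the job is handed in when it is done.

Besides the shell and the picture viewer there is one more tool, called after "Request:" as name(argument=value, ...) on one line, values as JSON. send_rows: Moves the arm, as the interface text tells. Its arguments: {"type":"object","properties":{"moves":{"type":"array"},"claw":{"type":"number"}},"required":["moves"]}

```bash
mkdir -p pics; ls
cat > h.py <<'E'
import numpy as np, cv2
from scipy.spatial.transform import Rotation as R
from station import r
def att(m):
    a=np.array(m["attitude"],float)
    if a.shape==(3,3): return a
    return R.from_rotvec(a).as_matrix() if a.size==3 else R.from_quat(a).as_matrix()
def snap(name,fn=None):
    m=r.camera_model(name); p,d=r.camera(name)
    if fn: cv2.imwrite("pics/"+fn,p[:,:,::-1])
    return p,d,m
def rays(m,uv):
    K=np.array([[m["fx"],0,m["cx"]],[0,m["fy"],m["cy"]],[0,0,1.]])
    q=cv2.undistortPoints(np.array(uv,float).reshape(-1,1,2),K,np.array(m["dist"],float)).reshape(-1,2)
    c=np.c_[q[:,0],-q[:,1],-np.ones(len(q))]
    return c@att(m).T
def plane(m,uv,z):
    d=rays(m,uv); o=np.array(m["position"]); return o+d*((z-o[2])/d[:,2])[:,None]
def pts(m,uv,d):
    uv=np.array(uv,int).reshape(-1,2)
    return np.array(m["position"])+rays(m,uv)*d[uv[:,1],uv[:,0]][:,None]
def cloud(m,d):
    v,u=np.mgrid[0:480,0:640]; uv=np.c_[u.ravel(),v.ravel()]
    return pts(m,uv,d).reshape(480,640,3)
def st():
    s=r.sense(); return s
E
python3 - <<'E'
from h import *
for n in("scene","side","wrist"):
    p,d,m=snap(n,n+"0.png"); print(m); np.savez(n+"0.npz",p=p,d=d)
print(r.sense())
E
```

```text
pics
{'fx': 442.46728302966875, 'fy': 442.46728302966875, 'cx': 327.9618398308382, 'cy': 245.89776104148393, 'dist': array([0.00653905, 0.        , 0.        , 0.        , 0.        ]), 'position': array([1107.79234152, -671.95251346,  948.06394363]), 'attitude': array([0.74694633, 0.28335329, 0.73446248])}
{'fx': 473.0435572199675, 'fy': 473.0435572199675, 'cx': 326.28954256659597, 'cy': 235.08026289394064, 'dist': array([-0.07859672,  0.        ,  0.        ,  0.        ,  0.        ]), 'position': array([260.39947082, 679.55827604, 852.28183423]), 'attitude': array([ 0.21416806, -1.17161086, -2.54234911])}
{'fx': 405.88307307025667, 'fy': 405.88307307025667, 'cx': 314.59725491154376, 'cy': 239.67118674328833, 'dist': array([0.01150497, 0.        , 0.        , 0.        , 0.        ]), 'position': array([ 158.56482106, -585.38338926,  372.7500745 ]), 'attitude': array([-0.21568491, -0.33168699,  1.95281768])}
{'time': 0.15, 'joint_pos': array([-8.33297800e-01,  4.06659084e-02,  8.40271038e-02, -3.57803065e-04,
       -1.61548421e+00, -3.33718674e-01]), 'joint_vel': array([ 0.00078744, -0.00119413,  0.00324398,  0.00141959, -0.00123137,
       -0.00020093]), 'joint_torque': array([-1.88737824e-03, -3.68616450e+01,  3.47688639e+01,  6.93617195e+00,
       -4.49210376e-03, -4.26935219e-05]), 'eef_pos': array([ 235.71084427, -551.48252153,  230.50134163]), 'tcp_rot': array([ 6.29905979e-01, -3.07741707e+00, -2.07843903e-03]), 'force': array([-0.2818248 , -0.01169812,  1.25563357]), 'moment': array([-0.0313654 , -0.02125725, -0.00663562]), 'finger_force': 0.0, 'gripper_width': 1.0011885457305472}
```

View pics/scene0.png

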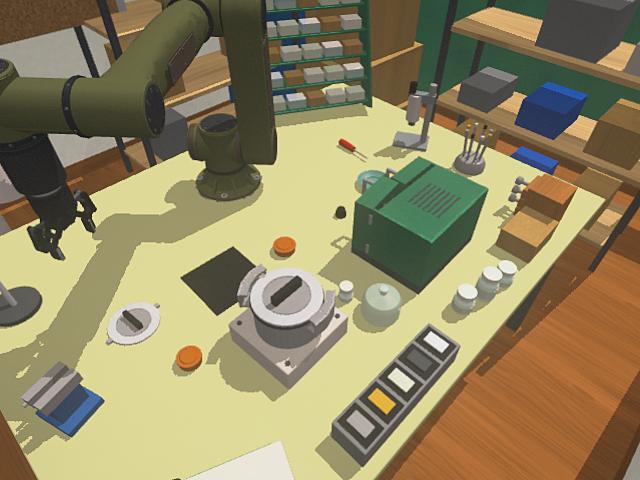

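View pics/side0.png

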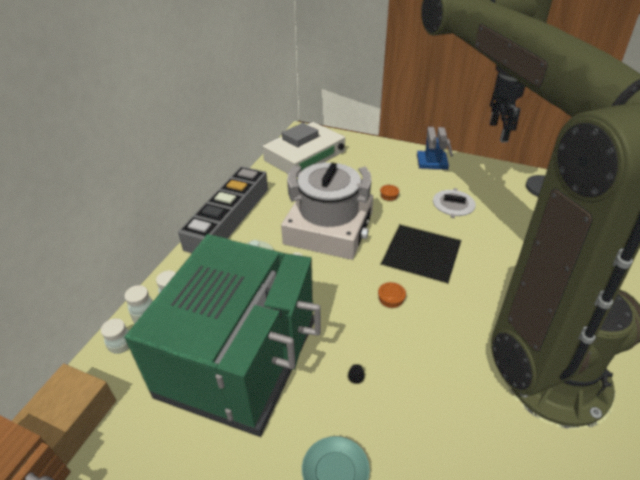

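The scene view shows the fitted cover on the washer at (288,297). The look-alike lid is smaller, on the bench at (133,323). The cupboard is at (420,225), mat (222,280), pots (285,245) and (190,357), loupe (341,212), dish (370,180), bell (381,300) and jar (346,290). The side view shows the two handles at (290,350) and (315,318), with the right door slightly ajar.

```bash
cat > m.py <<'E'
from h import *
def rep(name,mask,X,lab):
    P=X[mask]
    print(name,lab,len(P),P.mean(0).round(1) if len(P) else '')
for n in("scene","side"):
    f=np.load(n+"0.npz"); p,d=f["p"],f["d"]; m=r.camera_model(n); X=cloud(m,d)
    hsv=cv2.cvtColor(p,cv2.COLOR_RGB2HSV); ok=d>0
    H,S,V=hsv[...,0],hsv[...,1],hsv[...,2]
    g=ok&(H>60)&(H<90)&(S>100)&(X[...,2]>190)&(X[...,2]<210)&(X[...,0]>250)
    P=X[g][:,:2].astype(np.float32); print(n,"top z",np.median(X[g][:,2]), cv2.minAreaRect(P))
    # mat
    k=ok&(V<70)&(abs(X[...,2]-3)<4)&(X[...,1]<-50)&(X[...,0]>250)
    nb,L,stt,c=cv2.connectedComponentsWithStats(k.astype(np.uint8)); i=1+stt[1:,4].argmax()
    print("mat",cv2.minAreaRect(X[L==i][:,:2].astype(np.float32)),X[L==i].mean(0))
    # washer rim/cover: z 150..172
    k=ok&(abs(X[...,2]-168)<3)&(X[...,1]<-100)&(X[...,1]>-500)&(X[...,0]>400)
    print("covertop",cv2.minEnclosingCircle(X[k][:,:2].astype(np.float32)),k.sum())
    k=ok&(abs(X[...,2]-194)<3)&(X[...,1]<-100)&(X[...,1]>-500)&(X[...,0]>400)
    print("covhandle",cv2.minAreaRect(X[k][:,:2].astype(np.float32)),k.sum())
    k=ok&(abs(X[...,2]-72)<3)&(X[...,1]<-100)&(X[...,1]>-550)&(X[...,0]>400)&(S<60)
    print("casing",cv2.minAreaRect(X[k][:,:2].astype(np.float32)),k.sum())
    k=ok&(H<14)&(S>150)&(abs(X[...,2]-28)<5)
    nb,L,stt,c=cv2.connectedComponentsWithStats(k.astype(np.uint8))
    for i in range(1,nb):
        if stt[i,4]>60: print("pot",cv2.minEnclosingCircle(X[L==i][:,:2].astype(np.float32)))
    for nm,uv in dict(scene=[("bell",(383,288)),("jar",(346,286)),("loupe",(341,208)),("lid",(133,318)),("dish",(365,178)),("claw",(250,285)),("claw2",(322,318))],side=[("loupe",(357,370)),("dish",(337,465)),("h1",(290,345)),("h2",(316,315)),("claw",(293,183)),("claw2",(363,182))])[n]:
        print(nm,pts(m,[uv],d).round())
E
python3 m.py
```

```text
scene top z 200.21213537327628 ((601.20166015625, 1134.0341796875), (248.14523315429688, 2177.56201171875), 2.5409183502197266)
mat ((355.6918029785156, -281.3699951171875), (177.2574462890625, 178.31297302246094), 88.16560363769531) [ 366.79236567 -292.67432948    3.10305492]
covertop ((628.5093994140625, -291.04193115234375), 107.2916488647461) 2901
covhandle ((620.3667602539062, -282.8907775878906), (17.765666961669922, 84.53807067871094), 3.1346893310546875) 220
casing ((741.0855102539062, -245.0006866455078), (290.7599182128906, 429.0454406738281), 89.86845397949219) 4905
pot ((391.2293701171875, -91.72584533691406), 32.54518127441406)
pot ((506.2795104980469, -495.5287170410156), 28.64858055114746)
bell [[732. -64.  95.]]
jar [[639. -96.  51.]]
loupe [[402. 142.  32.]]
lid [[ 316. -531.   24.]]
dish [[483. 146. 191.]]
claw [[ 519. -308.  135.]]
claw2 [[ 726. -275.  173.]]
side top z 199.64399302447725 ((639.5989379882812, 195.07366943359375), (253.23309326171875, 292.5960693359375), 2.365976095199585)
mat ((353.3165588378906, -276.94976806640625), (176.51927185058594, 173.21176147460938), 88.50334167480469) [ 351.21700562 -272.49005462    2.2713342 ]
covertop ((1030.2091064453125, -297.3099365234375), 520.1110229492188) 1658
covhandle ((1063.62548828125, -298.32733154296875), (397.96453857421875, 906.4113159179688), 89.83538818359375) 278
casing ((1017.2554931640625, -321.75836181640625), (442.6766357421875, 1002.8609008789062), 89.67852783203125) 2159
pot ((503.9818420410156, -485.8953857421875), 28.2905330657959)
pot ((384.975341796875, -85.00825500488281), 32.950016021728516)
loupe [[396. 147.  26.]]
dish [[371. 334.   3.]]
h1 [[494. 241. 181.]]
h2 [[482. 153. 168.]]
claw [[ 695. -220.  175.]]
claw2 [[ 531. -288.  175.]]
```

```bash
cat > m2.py <<'E'
from h import *
for n in("scene","side"):
    f=np.load(n+"0.npz"); p,d=f["p"],f["d"]; m=r.camera_model(n); X=cloud(m,d)
    hsv=cv2.cvtColor(p,cv2.COLOR_RGB2HSV); ok=d>0
    H,S,V=hsv[...,0],hsv[...,1],hsv[...,2]
    g=(ok&(H>60)&(H<90)&(S>90)&(abs(X[...,2]-200)<5)&(X[...,0]>300)&(X[...,0]<900)&(X[...,1]>-50)&(X[...,1]<450)).astype(np.uint8)
    nb,L,stt,c=cv2.connectedComponentsWithStats(g)
    for i in range(1,nb):
        if stt[i,4]>80:
            P=X[L==i][:,:2].astype(np.float32); rc=cv2.minAreaRect(P); print(n,stt[i,4],np.round(rc[0],1),np.round(rc[1],1),round(rc[2],2)); print(cv2.boxPoints(rc).round(0).tolist())
    # handles: greyish, z 100..190, in front
    k=(ok&(S<70)&(X[...,2]>105)&(X[...,2]<192)&(X[...,0]>400)&(X[...,0]<540)&(X[...,1]>60)&(X[...,1]<330)).astype(np.uint8)
    nb,L,stt,c=cv2.connectedComponentsWithStats(k)
    for i in range(1,nb):
        if stt[i,4]>15:
            P=X[L==i]; t=P[P[:,2]>P[:,2].max()-5]
            print("grey",n,stt[i],"mean",P.mean(0).round(),"top",P[:,2].max().round(),t.mean(0).round(1))
E
python3 m2.py
```

```text
scene 4852 [642.2 191.7] [252.5 291.1] 2.54
[[510.0, 332.0], [523.0, 41.0], [775.0, 52.0], [762.0, 343.0]]
grey scene [385 167  12  11  60] mean [506. 230. 181.] top 191.0 [509.4 231.4 189.3]
grey scene [362 178  12  15  85] mean [489. 144. 175.] top 191.0 [495.2 145.5 189.2]
side 12323 [639.7 194.7] [253.  294.1] 2.6
[[507.0, 336.0], [520.0, 42.0], [773.0, 54.0], [759.0, 347.0]]
grey side [296 300  25  36 457] mean [495. 150. 153.] top 192.0 [499.1 151.3 189.3]
grey side [267 331  28  38 521] mean [511. 236. 153.] top 192.0 [514.9 236.4 189.2]
```

Request:
send_rows(moves=[[[0, 0, -0.05, 0, 0, 1.5], [0, 0, -0.09, 0, 0, 3], [0, 0, -0.09, 0, 0, 4.6], [0, 0, -0.09, 0, 0, 4.6]]], claw=0.3)

```text
time: 0.55
eef_pos: [236.0, -551.9, 322.1]
tcp_rot: [-0.002, 3.14, -0.002]
force: [0.3, 0.0, -1.2]
gripper_width: 0.7
finger_force: 0.0
```

Request:
send_rows(moves=[[[-0.21, 0.3, 0, 0, 0, 0], [-0.21, 0.3, 0, 0, 0, 0], [-0.21, 0.3, 0, 0, 0, 0], [-0.21, 0.3, 0, 0, 0, 0], [-0.21, 0.3, 0, 0, 0, 0], [-0.21, 0.3, 0, 0, 0, 0], [-0.21, 0.3, 0, 0, 0, 0], [-0.21, 0.3, 0, 0, 0, 0]]])

```text
time: 1.35
eef_pos: [446.6, -247.6, 319.1]
tcp_rot: [0.017, -3.139, -0.003]
force: [-0.3, -0.3, -0.9]
gripper_width: 0.704
finger_force: 0.0
```

Request:
send_rows(moves=[[[0, 0.4, 0, 0, 0, 0], [0, 0.4, 0, 0, 0, 0], [0, 0.4, 0, 0, 0, 0], [0, 0.4, 0, 0, 0, 0], [0, 0.4, 0, 0, 0, 0], [0, 0.4, 0, 0, 0, 0], [0, 0.4, 0, 0, 0, 0], [0, 0.4, 0, 0, 0, 0]]])

```text
time: 2.15
eef_pos: [443.1, 150.8, 320.0]
tcp_rot: [0.012, -3.14, 0.001]
force: [1.5, 0.1, -0.7]
gripper_width: 0.703
finger_force: 0.0
```

Request:
send_rows(moves=[[[0, 0.04, 0, 0, 0, -0.5], [0, 0.04, 0, 0, 0, -0.5], [0, 0.04, 0, 0, 0, -0.5]]])

```text
time: 2.45
eef_pos: [443.5, 189.4, 319.5]
tcp_rot: [0.08, -3.138, 0.003]
force: [-0.4, 0.0, 0.0]
gripper_width: 0.702
finger_force: 0.0
```

Run:
```python
from h import *
p,d,m=snap("wrist","w1.png"); np.savez("w1.npz",p=p,d=d,pos=m["position"],att=m["attitude"])
print(m["position"],-att(m)[:,2]); s=r.sense(); print(s["eef_pos"],s["tcp_rot"],s["joint_pos"].round(2))
```

```text
[359.953298   184.97228726 462.14234329] [ 0.32560703  0.01540898 -0.94537962]
[443.78783929 188.57006931 320.22291445] [ 7.62936161e-02 -3.13908893e+00  2.21658353e-03] [ 0.82 -0.24 -0.01 -0.   -1.8  -2.34]
```

View pics/w1.png

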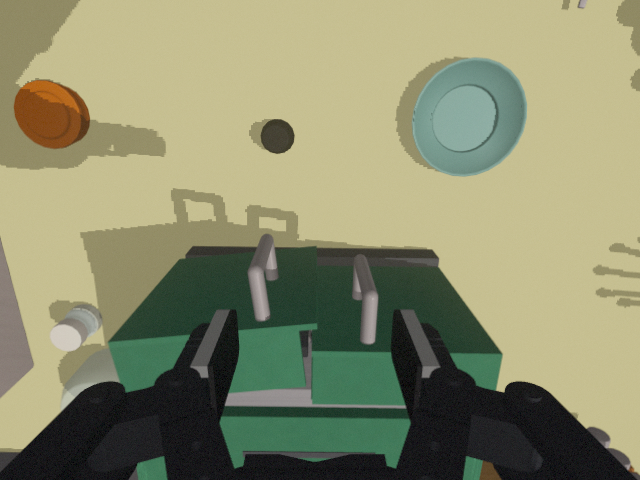

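The wrist view shows the active handle on the left and the passive one on the right. The upper corners of the bars are near (258,272) and (370,292). The loupe is at (277,136), the dish at (470,116) and the pot at (50,113).

Run:
```python
from h import *
f=np.load("w1.npz"); m=r.camera_model("wrist"); m["position"]=f["pos"]; m["attitude"]=f["att"]; d=f["d"]
X=cloud(m,d)
for uv in [(258,272),(260,290),(262,312),(266,245),(371,292),(370,310),(369,335),(361,262),(277,136),(50,113),(470,116),(250,400),(350,390),(320,440),(310,330),(306,352),(190,250),(436,262),(315,320)]:
    print(uv,X[uv[1],uv[0]].round(1))
p=f["p"]; hsv=cv2.cvtColor(p,cv2.COLOR_RGB2HSV)
k=((hsv[...,1]<60)&(hsv[...,2]>90)&(X[...,2]>172)&(X[...,2]<188)&(X[...,1]>60)&(X[...,1]<330)&(X[...,0]<540)).astype(np.uint8)
nb,L,s,c=cv2.connectedComponentsWithStats(k)
for i in range(1,nb):
    if s[i,4]>40:
        P=X[L==i]; print(s[i],P.min(0).round(1),P.max(0).round(1),P.mean(0).round(1))
# green tops of doors z~200
g=(hsv[...,0]>60)&(hsv[...,0]<90)&(hsv[...,1]>100)
for lo,hi in((0,305),(318,640)):
    q=g&(abs(X[...,2]-200)<3); q[:,:lo]=0;q[:,hi:]=0
    P=X[q&(X[...,0]<590)][:,:2].astype(np.float32); 
    print(cv2.minAreaRect(P),cv2.boxPoints(cv2.minAreaRect(P)).round(1).tolist())
```

```text
(258, 272) [480.8 149.4 189.7]
(260, 290) [495.9 150.8 188.5]
(262, 312) [513.3 152.7 190.1]
(266, 245) [477.9 149.5 139.6]
(371, 292) [494.3 233.9 186.4]
(370, 310) [508.4 234.2 188.5]
(369, 335) [529.4 235.3 189.6]
(361, 262) [493.3 232.4 129.5]
(277, 136) [397.6 147.4  29.2]
(50, 113) [387.3 -85.2  25.3]
(470, 116) [368.5 352.7   3.5]
(250, 400) [674.  129.7  98.7]
(350, 390) [573.4 223.2 199.5]
(320, 440) [623.8 202.5 199.8]
(310, 330) [551.3 190.3 150.7]
(306, 352) [554.1 187.5 179.6]
(190, 250) [534.   46.9  15.6]
(436, 262) [528.7 332.4  30. ]
(315, 320) [515.3 192.8 195. ]
[248 259  22  60 294] [477.2 141.5 172.1] [520.1 157.6 188. ] [491.3 150.8 185.1]
[362 283  16  52 164] [492.5 228.4 172.8] [531.  238.8 188. ] [504.2 232.1 186. ]
((553.8854370117188, 115.76985168457031), (56.674591064453125, 148.03842163085938), 8.78860855102539) [[514.5999755859375, 184.60000610351562], [537.2000122070312, 38.29999923706055], [593.2000122070312, 46.900001525878906], [570.5999755859375, 193.1999969482422]]
((559.2587890625, 266.6033020019531), (50.838382720947266, 138.48838806152344), 2.74586820602417) [[530.5999755859375, 334.6000061035156], [537.2000122070312, 196.1999969482422], [588.0, 198.6999969482422], [581.2999877929688, 337.0]]
```

Run:
```python
from h import *
f=np.load("side0.npz"); m=r.camera_model("side"); X=cloud(m,f["d"]); p=f["p"]
hsv=cv2.cvtColor(p,cv2.COLOR_RGB2HSV)
k=((hsv[...,1]<60)&(hsv[...,2]>80)&(X[...,1]>315)&(X[...,1]<370)&(X[...,0]>480)&(X[...,0]<700)&(X[...,2]>30)).astype(np.uint8)
nb,L,s,c=cv2.connectedComponentsWithStats(k)
for i in range(1,nb):
    if s[i,4]>4: print(s[i],X[L==i].mean(0).round(1))
def tool(world,yaw):pass
```

```text
[215 374   9  15  91] [578.2 341.  168.6]
[224 408   8  13  70] [578.2 341.1  60.8]
```

```bash
cat >> h.py <<'E'
def yaw(): 
    M=R.from_rotvec(r.sense()["tcp_rot"]).as_matrix(); return np.degrees(np.arctan2(M[1,0],M[0,0]))%360
def down(y): 
    c,s=np.cos(np.radians(y)),np.sin(np.radians(y)); return np.array([[c,s,0],[s,-c,0],[0,0,-1.]])
def rows(targets,start=None):
    """targets: (x,y,z,yaw). start: same (default measured, made level)."""
    if start is None: start=(*r.sense()["eef_pos"],yaw())
    M=down(start[3])
    for t in targets:
        dp=M.T@(np.array(t[:3])-start[:3])/1000; dy=(t[3]-start[3]+180)%360-180
        print([round(v,3) for v in dp]+[0,0,round(-dy/5,2)])
def arc(h,p0,z,y0,degs):
    """tool carried round hinge h from p0"""
    o=[]
    for a in degs:
        c,s=np.cos(np.radians(a)),np.sin(np.radians(a)); v=np.array(p0)-h
        o.append((h[0]+c*v[0]-s*v[1],h[1]+s*v[0]+c*v[1],z,y0+a))
    return o
E
python3 - <<'E'
from h import *
print(yaw()); rows([(482,150,215,188.8),(482,150,149,188.8)])
a=arc(np.array([592,48.]),(482,150),149,188.8,range(0,97,8))
print("arc");rows(a[1:7],a[0]);print();rows(a[7:],a[6])
E
```

```text
182.78446549562761
[np.float64(-0.036), np.float64(-0.04), np.float64(0.105), 0, 0, np.float64(-1.2)]
[np.float64(-0.036), np.float64(-0.04), np.float64(0.171), 0, 0, np.float64(-1.2)]
arc
[np.float64(0.015), np.float64(-0.014), np.float64(0.0), 0, 0, -1.6]
[np.float64(0.029), np.float64(-0.03), np.float64(0.0), 0, 0, -3.2]
[np.float64(0.04), np.float64(-0.048), np.float64(0.0), 0, 0, -4.8]
[np.float64(0.048), np.float64(-0.067), np.float64(0.0), 0, 0, -6.4]
[np.float64(0.054), np.float64(-0.087), np.float64(0.0), 0, 0, -8.0]
[np.float64(0.057), np.float64(-0.108), np.float64(0.0), 0, 0, -9.6]

[np.float64(0.015), np.float64(-0.014), np.float64(0.0), 0, 0, -1.6]
[np.float64(0.029), np.float64(-0.03), np.float64(0.0), 0, 0, -3.2]
[np.float64(0.04), np.float64(-0.048), np.float64(0.0), 0, 0, -4.8]
[np.float64(0.048), np.float64(-0.067), np.float64(0.0), 0, 0, -6.4]
[np.float64(0.054), np.float64(-0.087), np.float64(0.0), 0, 0, -8.0]
[np.float64(0.057), np.float64(-0.108), np.float64(0.0), 0, 0, -9.6]
```

Request:
send_rows(moves=[[[-0.036, -0.04, 0.1, 0, 0, -1.2], [-0.036, -0.04, 0.1, 0, 0, -1.2], [-0.036, -0.04, 0.1, 0, 0, -1.2], [-0.036, -0.04, 0.13, 0, 0, -1.2], [-0.036, -0.04, 0.155, 0, 0, -1.2], [-0.036, -0.04, 0.171, 0, 0, -1.2], [-0.036, -0.04, 0.171, 0, 0, -1.2]]])

```text
time: 3.2
eef_pos: [481.1, 149.6, 148.9]
tcp_rot: [0.236, -3.13, 0.002]
force: [1.0, 0.1, 0.3]
gripper_width: 0.701
finger_force: 0.0
```

Request:
send_rows(moves=[[[0, 0, 0, 0, 0, 0], [0, 0, 0, 0, 0, 0], [0, 0, 0, 0, 0, 0], [0, 0, 0, 0, 0, 0], [0, 0, 0, 0, 0, 0], [0, 0, 0, 0, 0, 0]]], claw=1)

```text
time: 3.8
eef_pos: [483.3, 149.6, 152.3]
tcp_rot: [-0.235, 3.129, -0.002]
force: [4.5, -4.3, 1.8]
gripper_width: 0.123
finger_force: 58.4
```

Run:
```python
from h import *
a=arc(np.array([592,48.]),(482,150),149,188.8,range(0,49,6))
rows(a[1:],a[0])
```

```text
[np.float64(0.012), np.float64(-0.01), np.float64(0.0), 0, 0, -1.2]
[np.float64(0.022), np.float64(-0.022), np.float64(0.0), 0, 0, -2.4]
[np.float64(0.032), np.float64(-0.035), np.float64(0.0), 0, 0, -3.6]
[np.float64(0.04), np.float64(-0.048), np.float64(0.0), 0, 0, -4.8]
[np.float64(0.046), np.float64(-0.062), np.float64(0.0), 0, 0, -6.0]
[np.float64(0.051), np.float64(-0.077), np.float64(0.0), 0, 0, -7.2]
[np.float64(0.055), np.float64(-0.093), np.float64(0.0), 0, 0, -8.4]
[np.float64(0.057), np.float64(-0.108), np.float64(0.0), 0, 0, -9.6]
```

Request:
send_rows(moves=[[[0.012, -0.01, 0, 0, 0, -1.2], [0.022, -0.022, 0, 0, 0, -2.4], [0.032, -0.035, 0, 0, 0, -3.6], [0.04, -0.048, 0, 0, 0, -4.8], [0.046, -0.062, 0, 0, 0, -6.0], [0.051, -0.077, 0, 0, 0, -7.2], [0.055, -0.093, 0, 0, 0, -8.4], [0.057, -0.108, 0, 0, 0, -9.6]]])

```text
time: 4.6
eef_pos: [443.7, 35.1, 152.3]
tcp_rot: [-1.493, 2.756, -0.002]
force: [12.3, 0.3, -2.5]
gripper_width: 0.121
finger_force: 59.2
```

Smooth, low force. Second half.

Request:
send_rows(moves=[[[0.012, -0.01, 0, 0, 0, -1.2], [0.022, -0.022, 0, 0, 0, -2.4], [0.032, -0.035, 0, 0, 0, -3.6], [0.04, -0.048, 0, 0, 0, -4.8], [0.046, -0.062, 0, 0, 0, -6.0], [0.051, -0.077, 0, 0, 0, -7.2], [0.055, -0.093, 0, 0, 0, -8.4], [0.055, -0.093, 0, 0, 0, -8.4]]])

```text
time: 5.4
eef_pos: [491.4, -62.4, 152.3]
tcp_rot: [-2.382, 2.043, -0.005]
force: [2.3, 2.7, 4.1]
gripper_width: 0.122
finger_force: 59.8
```

Request:
send_rows(moves=[[[0, 0, 0, 0, 0, 0], [0, 0, 0, 0, 0, 0], [0, 0, -0.03, 0, 0, 0], [0, 0, -0.07, 0, 0, 0], [0, 0, -0.12, 0, 0, 0], [0, 0, -0.17, 0, 0, 0]]], claw=0.5)

```text
time: 6.0
eef_pos: [488.2, -61.9, 321.9]
tcp_rot: [2.382, -2.047, -0.001]
force: [1.1, 0.1, 0.6]
gripper_width: 0.505
finger_force: 0.0
```

Run:
```python
from h import *
s=r.sense();print(s["eef_pos"],yaw(),s["joint_pos"].round(2),s["gripper_width"])
```

```text
[488.18165866 -61.89128316 321.88818408] 278.64603559374905 [ 0.28 -0.22  0.01  0.   -1.8  -0.13] 0.5049595281857625
```

Run:
```python
from h import *
rows([(549,172,290,272.6)])
```

```text
[np.float64(-0.222), np.float64(-0.095), np.float64(0.032), 0, 0, np.float64(1.21)]
```

Request:
send_rows(moves=[[[-0.222, -0.095, 0.032, 0, 0, 1.2], [-0.222, -0.095, 0.032, 0, 0, 1.2], [-0.222, -0.095, 0.032, 0, 0, 1.2], [-0.222, -0.095, 0.032, 0, 0, 1.2], [-0.222, -0.095, 0.032, 0, 0, 1.2], [-0.222, -0.095, 0.032, 0, 0, 1.2], [-0.222, -0.095, 0.032, 0, 0, 1.2]]])

```text
time: 6.7
eef_pos: [549.2, 172.7, 287.4]
tcp_rot: [2.272, -2.166, -0.001]
force: [-0.6, -0.3, 0.2]
gripper_width: 0.499
finger_force: 0.0
```

Run:
```python
from h import *
p,d,m=snap("wrist","w2.png"); np.savez("w2.npz",p=p,d=d,pos=m["position"],att=m["attitude"])
X=cloud(m,d); s=r.sense(); print(s["eef_pos"],yaw())
hsv=cv2.cvtColor(p,cv2.COLOR_RGB2HSV)
k=((hsv[...,2]<110)&(hsv[...,1]<90)&(abs(X[...,2]-180)<4)&(d>0)).astype(np.uint8)
nb,L,s,c=cv2.connectedComponentsWithStats(k)
for i in range(1,nb):
    if s[i,4]>40: print(s[i],X[L==i].mean(0).round(1),cv2.minAreaRect(X[L==i][:,:2].astype(np.float32)))
g=(hsv[...,0]>60)&(hsv[...,0]<90)&(hsv[...,1]>100)&(abs(X[...,2]-200)<3)
for nm,q in(("roof",g&(X[...,0]>585)),("pleaf",g&(X[...,0]<590)&(X[...,1]>150)),("aleaf",g&(X[...,1]<80)&(X[...,0]<590))):
    if q.sum()>50: print(nm,cv2.boxPoints(cv2.minAreaRect(X[q][:,:2].astype(np.float32))).round(1).tolist())
```

```text
[549.33792322 171.81234723 288.2964233 ] 272.6698913448407
[244  11  17  15  41] [589.1  49.2 178.7] ((589.07958984375, 48.72531509399414), (9.801185607910156, 4.0702924728393555), 36.27515411376953)
[300 224  16  36 553] [554.4 176.  179.6] ((554.2216186523438, 176.80386352539062), (9.878925323486328, 24.100563049316406), 2.1581194400787354)
[295 262  36   6 138] [549.2 191.8 179.9] ((550.2642211914062, 191.96853637695312), (23.107879638671875, 1.4263498783111572), 1.600386142730713)
roof [[585.0, 43.20000076293945], [764.2000122070312, 43.20000076293945], [764.2999877929688, 343.70001220703125], [585.0, 343.70001220703125]]
pleaf [[534.4000244140625, 335.6000061035156], [536.0, 191.3000030517578], [591.5, 191.89999389648438], [590.0, 336.20001220703125]]
aleaf [[541.7000122070312, 41.5], [542.0999755859375, 38.099998474121094], [590.2000122070312, 43.400001525878906], [589.7999877929688, 46.79999923706055]]
```

View pics/w2.png

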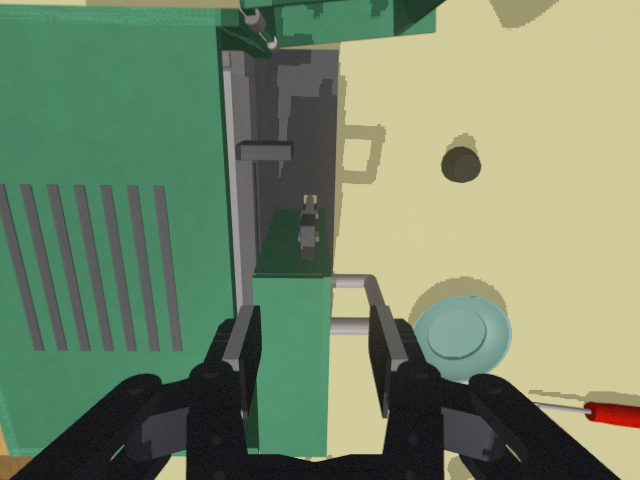

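Knob: dark block at (308,232), measured 9.9 x 24.1 at z 179.6, matching the description. The right tray pull is at (265,150), and the active leaf is open at the top of the picture.

Run:
```python
from h import *
rows([(554.3,171,215,272.3),(554.3,171,156,272.3)])
```

```text
[np.float64(0.001), np.float64(-0.005), np.float64(0.073), 0, 0, np.float64(0.07)]
[np.float64(0.001), np.float64(-0.005), np.float64(0.132), 0, 0, np.float64(0.07)]
```

Request:
send_rows(moves=[[[0.001, -0.005, 0.04, 0, 0, 0], [0.001, -0.005, 0.075, 0, 0, 0], [0.001, -0.005, 0.09, 0, 0, 0], [0.001, -0.005, 0.105, 0, 0, 0], [0.001, -0.005, 0.12, 0, 0, 0], [0.001, -0.005, 0.132, 0, 0, 0], [0.001, -0.005, 0.132, 0, 0, 0]]])

```text
time: 7.45
eef_pos: [554.6, 170.8, 155.6]
tcp_rot: [2.271, -2.169, -0.0]
force: [0.2, -0.2, 0.7]
gripper_width: 0.5
finger_force: 0.0
```

Request:
send_rows(moves=[[[0, 0, 0, 0, 0, 0], [0, 0, 0, 0, 0, 0], [0, 0, 0, 0, 0, 0], [0, 0, 0, 0, 0, 0], [0, 0, 0, 0, 0, 0]]], claw=1)

```text
time: 7.95
eef_pos: [554.1, 171.1, 157.4]
tcp_rot: [2.272, -2.169, -0.001]
force: [-6.2, -0.3, 3.2]
gripper_width: 0.103
finger_force: 58.9
```

Request:
send_rows(moves=[[[0, 0, -0.006, 0, 0, 0], [0, 0, -0.012, 0, 0, 0], [0, 0, -0.017, 0, 0, 0], [0, 0, -0.021, 0, 0, 0], [0, 0, -0.021, 0, 0, 0], [0, 0, -0.021, 0, 0, 0]]])

```text
time: 8.55
eef_pos: [554.2, 171.1, 177.9]
tcp_rot: [2.272, -2.169, -0.001]
force: [-6.4, 1.5, 0.2]
gripper_width: 0.101
finger_force: 59.1
```

Request:
send_rows(moves=[[[0, 0, 0, 0, 0, 0], [0, 0, 0, 0, 0, 0], [0, 0, 0, 0, 0, 0], [0, 0, -0.04, 0, 0, 0], [0, 0, -0.09, 0, 0, 0], [0, 0, -0.13, 0, 0, 0], [0, 0, -0.13, 0, 0, 0]]], claw=0.5)

```text
time: 9.25
eef_pos: [556.6, 170.7, 315.5]
tcp_rot: [-2.263, 2.163, -0.008]
force: [-0.5, -0.5, -0.3]
gripper_width: 0.502
finger_force: 0.0
```

Run:
```python
from h import *
p,d,m=snap("wrist","w3.png")
X=cloud(m,d); s=r.sense(); print(s["eef_pos"],yaw(),s["joint_pos"].round(2))
hsv=cv2.cvtColor(p,cv2.COLOR_RGB2HSV)
k=((hsv[...,2]<110)&(hsv[...,1]<90)&(abs(X[...,0]-554)<9)&(abs(X[...,1]-176)<14)&(d>0)&(X[...,2]>150))
print(k.sum(),np.percentile(X[k][:,2],[50,90]))
# passive handle: yaw via half turn for arc
rows([(498,233,300,2.7)])
a=arc(np.array([579,338.]),(498,233),149,2.7,range(0,-49,-6)); print(); rows(a[1:],a[0])
```

```text
[555.90256514 171.11442736 311.740203  ] 272.60969216517725 [ 0.64  0.01  0.2   0.   -1.75 -0.6 ]
651 [200.11118269 201.02227869]
[np.float64(-0.064), np.float64(0.055), np.float64(0.012), 0, 0, np.float64(-18.02)]

[np.float64(-0.01), np.float64(-0.01), np.float64(0.0), 0, 0, 1.2]
[np.float64(-0.019), np.float64(-0.02), np.float64(0.0), 0, 0, 2.4]
[np.float64(-0.027), np.float64(-0.031), np.float64(0.0), 0, 0, 3.6]
[np.float64(-0.034), np.float64(-0.044), np.float64(0.0), 0, 0, 4.8]
[np.float64(-0.039), np.float64(-0.056), np.float64(0.0), 0, 0, 6.0]
[np.float64(-0.043), np.float64(-0.07), np.float64(0.0), 0, 0, 7.2]
[np.float64(-0.046), np.float64(-0.083), np.float64(0.0), 0, 0, 8.4]
[np.float64(-0.047), np.float64(-0.097), np.float64(0.0), 0, 0, 9.6]
```

Bolt up 20.5 mm. Now to the passive handle with the half-turned tool.

Request:
send_rows(moves=[[[-0.064, 0.055, 0, 0, 0, -1.7], [-0.064, 0.055, 0, 0, 0, -3.4], [-0.064, 0.055, 0, 0, 0, -5.1], [-0.064, 0.055, 0, 0, 0, -6.8], [-0.064, 0.055, 0, 0, 0, -8.5], [-0.064, 0.055, 0, 0, 0, -10.2], [-0.064, 0.055, 0, 0, 0, -11.9], [-0.064, 0.055, 0, 0, 0, -13.6]]])

```text
time: 10.1
eef_pos: [496.8, 232.4, 306.5]
tcp_rot: [3.098, -0.519, -0.001]
force: [0.5, -0.6, 0.9]
gripper_width: 0.501
finger_force: 0.0
```

Request:
send_rows(moves=[[[0, 0, 0, 0, 0, -1.5], [0, 0, 0, 0, 0, -3], [0, 0, 0, 0, 0, -4.4], [0, 0, 0, 0, 0, -4.4], [0, 0, 0, 0, 0, -4.4]]])

```text
time: 10.6
eef_pos: [496.8, 232.4, 306.8]
tcp_rot: [3.14, 0.067, -0.001]
force: [0.5, 0.1, -0.1]
gripper_width: 0.498
finger_force: 0.0
```

Run:
```python
from h import *
print(yaw(),r.sense()["eef_pos"],r.sense()["joint_pos"].round(2))
rows([(498,233,149,2.7)])
```

```text
2.4464140111352695 [496.81543661 232.37334688 306.76906847] [ 0.8  -0.07  0.11 -0.   -1.76  0.81]
[np.float64(0.001), np.float64(-0.001), np.float64(0.158), 0, 0, np.float64(-0.05)]
```

Request:
send_rows(moves=[[[0.001, -0.001, 0.05, 0, 0, 0], [0.001, -0.001, 0.095, 0, 0, 0], [0.001, -0.001, 0.115, 0, 0, 0], [0.001, -0.001, 0.135, 0, 0, 0], [0.001, -0.001, 0.15, 0, 0, 0], [0.001, -0.001, 0.158, 0, 0, 0], [0.001, -0.001, 0.158, 0, 0, 0]]])

```text
time: 11.3
eef_pos: [497.5, 233.3, 148.4]
tcp_rot: [3.14, 0.071, -0.002]
force: [-0.8, 0.2, 0.4]
gripper_width: 0.501
finger_force: 0.0
```

Request:
send_rows(moves=[[[0, 0, 0, 0, 0, 0], [0, 0, 0, 0, 0, 0], [0, 0, 0, 0, 0, 0], [0, 0, 0, 0, 0, 0], [0, 0, 0, 0, 0, 0]]], claw=1)

```text
time: 11.8
eef_pos: [498.3, 234.2, 150.7]
tcp_rot: [-3.139, -0.073, -0.003]
force: [-0.8, 2.8, 6.0]
gripper_width: 0.128
finger_force: 58.5
```

Request:
send_rows(moves=[[[-0.01, -0.01, 0, 0, 0, 1.2], [-0.019, -0.02, 0, 0, 0, 2.4], [-0.027, -0.031, 0, 0, 0, 3.6], [-0.034, -0.044, 0, 0, 0, 4.8], [-0.039, -0.056, 0, 0, 0, 6.0], [-0.043, -0.07, 0, 0, 0, 7.2], [-0.046, -0.083, 0, 0, 0, 8.4], [-0.047, -0.097, 0, 0, 0, 9.6]]])

```text
time: 12.6
eef_pos: [449.2, 328.9, 150.7]
tcp_rot: [-2.892, 1.217, -0.009]
force: [18.4, 2.2, -2.2]
gripper_width: 0.122
finger_force: 59.1
```

Good; continue to about 94°.

Request:
send_rows(moves=[[[-0.01, -0.01, 0, 0, 0, 1.2], [-0.019, -0.02, 0, 0, 0, 2.4], [-0.027, -0.031, 0, 0, 0, 3.6], [-0.034, -0.044, 0, 0, 0, 4.8], [-0.039, -0.056, 0, 0, 0, 6.0], [-0.043, -0.07, 0, 0, 0, 7.2], [-0.046, -0.083, 0, 0, 0, 8.4], [-0.047, -0.094, 0, 0, 0, 9.3]]])

```text
time: 13.4
eef_pos: [483.1, 426.3, 150.7]
tcp_rot: [-2.178, 2.262, -0.007]
force: [8.2, -6.3, 5.1]
gripper_width: 0.126
finger_force: 59.8
```

Request:
send_rows(moves=[[[0, 0, 0, 0, 0, 0], [0, 0, 0, 0, 0, 0], [0, 0, 0, 0, 0, 0], [0, 0, -0.04, 0, 0, 0], [0, 0, -0.09, 0, 0, 0], [0, 0, -0.13, 0, 0, 0], [0, 0, -0.15, 0, 0, 0], [0, 0, -0.15, 0, 0, 0]]], claw=0.5)

```text
time: 14.2
eef_pos: [480.6, 428.0, 304.0]
tcp_rot: [-2.181, 2.252, 0.001]
force: [-0.3, -0.9, 0.3]
gripper_width: 0.498
finger_force: 0.0
```

Run:
```python
from h import *
print(yaw(),r.sense()["eef_pos"],r.sense()["joint_pos"].round(2))
rows([(470,190,300,182.6)])
```

```text
268.17477027207 [480.6204674  427.98502277 304.02216446] [ 1.04  0.17  0.36  0.   -1.75 -1.07]
[np.float64(0.238), np.float64(0.003), np.float64(0.004), 0, 0, np.float64(17.11)]
```

Request:
send_rows(moves=[[[0.24, 0, 0, 0, 0, 1.7], [0.24, 0, 0, 0, 0, 3.4], [0.24, 0, 0, 0, 0, 5.1], [0.24, 0, 0, 0, 0, 6.8], [0.24, 0, 0, 0, 0, 8.5], [0.24, 0, 0, 0, 0, 10.2], [0.24, 0, 0, 0, 0, 11.9], [0.24, 0, 0, 0, 0, 13.6]]])

```text
time: 15.0
eef_pos: [471.8, 187.3, 298.2]
tcp_rot: [0.54, -3.093, -0.0]
force: [-0.1, 0.4, 0.4]
gripper_width: 0.5
finger_force: 0.0
```

Request:
send_rows(moves=[[[0, 0, 0, 0, 0, 1.7], [0, 0, 0, 0, 0, 3.4], [0, 0, 0, 0, 0, 3.4], [0, 0, 0, 0, 0, 3.4]]])

```text
time: 15.4
eef_pos: [472.1, 187.7, 298.5]
tcp_rot: [0.093, -3.139, 0.001]
force: [0.8, 0.2, 0.7]
gripper_width: 0.501
finger_force: 0.0
```

Run:
```python
from h import *
print(yaw(),r.sense()["eef_pos"],r.sense()["joint_pos"].round(2))
p,d,m=snap("wrist","w4.png"); X=cloud(m,d); hsv=cv2.cvtColor(p,cv2.COLOR_RGB2HSV)
k=((hsv[...,1]<60)&(abs(X[...,2]-165)<4)&(X[...,0]>520)&(X[...,0]<620)&(X[...,1]>60)&(X[...,1]<330)&(d>0)).astype(np.uint8)
nb,L,s,c=cv2.connectedComponentsWithStats(k)
for i in range(1,nb):
    if s[i,4]>30: print(s[i],X[L==i].mean(0).round(1),cv2.minAreaRect(X[L==i][:,:2].astype(np.float32)))
f=np.load("w2.npz"); m=r.camera_model("wrist"); m["position"]=f["pos"]; m["attitude"]=f["att"]; X=cloud(m,f["d"])
for uv in [(245,146),(265,146),(285,146),(265,158),(228,200)]: print(uv,X[uv[1],uv[0]].round(1))
```

```text
183.39210611491853 [472.07042052 187.74599136 298.49305576] [ 0.78 -0.19 -0.01 -0.   -1.75 -2.29]
[166 370  25  14 243] [606.5  83.6 165.5] ((607.8883056640625, 84.43891906738281), (8.915868759155273, 18.628768920898438), 4.672610282897949)
[ 255  371  121   16 1480] [602.9 195.3 165.7] ((603.929931640625, 195.71087646484375), (10.186956405639648, 97.68135070800781), 2.054882764816284)
[441 374  16   9  70] [596.8 304.8 164.3] ((596.5875854492188, 304.21942138671875), (11.79058837890625, 3.005197525024414), 85.43020629882812)
(245, 146) [596.9 118.5 164.2]
(265, 146) [584.  117.8 165.3]
(285, 146) [571.4 117.4 163.6]
(265, 158) [584.  125.5 164.7]
(228, 200) [602.2 146.7 195.4]
```

View pics/w4.png

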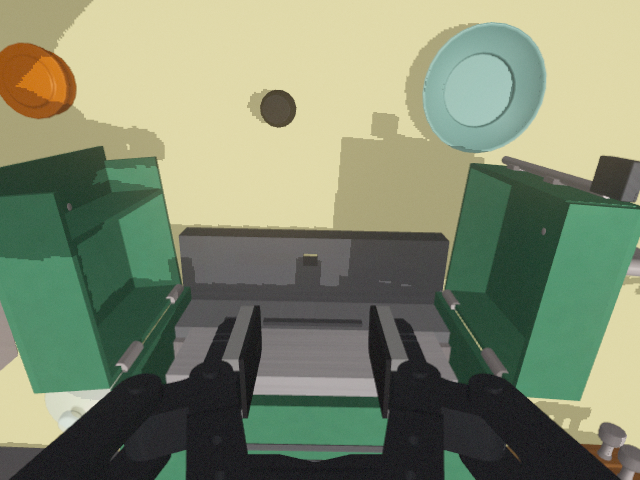

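Both leaves stand open. The tray front is at (310,345), with the pulls hidden behind the fingers. From the previous view, the right pull is at about (583,121,165), which agrees with the cupboard geometry.

Run:
```python
from h import *
rows([(583,121.3,230,182.6),(583,121.3,138,182.6)])
```

```text
[np.float64(-0.107), np.float64(-0.073), np.float64(0.069), 0, 0, np.float64(0.15)]
[np.float64(-0.107), np.float64(-0.073), np.float64(0.161), 0, 0, np.float64(0.15)]
```

Request:
send_rows(moves=[[[-0.107, -0.073, 0.02, 0, 0, 0.15], [-0.107, -0.073, 0.02, 0, 0, 0.15], [-0.107, -0.073, 0.05, 0, 0, 0.15], [-0.107, -0.073, 0.09, 0, 0, 0.15], [-0.107, -0.073, 0.12, 0, 0, 0.15], [-0.107, -0.073, 0.145, 0, 0, 0.15], [-0.107, -0.073, 0.161, 0, 0, 0.15], [-0.107, -0.073, 0.161, 0, 0, 0.15]]])

```text
time: 16.25
eef_pos: [582.0, 120.5, 135.5]
tcp_rot: [0.068, -3.137, 0.002]
force: [0.8, 0.2, 0.3]
gripper_width: 0.501
finger_force: 0.0
```

Request:
send_rows(moves=[[[0, 0, 0, 0, 0, 0], [0, 0, 0, 0, 0, 0], [0, 0, 0, 0, 0, 0], [0, 0, 0, 0, 0, 0], [0, 0, 0, 0, 0, 0]]], claw=1)

```text
time: 16.75
eef_pos: [584.1, 122.3, 140.6]
tcp_rot: [-0.067, 3.137, 0.005]
force: [-1.6, 4.7, 4.0]
gripper_width: 0.107
finger_force: 59.9
```

Request:
send_rows(moves=[[[0.018, 0, 0, 0, 0, 0], [0.036, 0, 0, 0, 0, 0], [0.054, 0, 0, 0, 0, 0], [0.072, 0, 0, 0, 0, 0], [0.09, 0, 0, 0, 0, 0], [0.108, 0, 0, 0, 0, 0], [0.126, 0, 0, 0, 0, 0], [0.138, 0, 0, 0, 0, 0]]])

```text
time: 17.55
eef_pos: [446.0, 117.2, 140.5]
tcp_rot: [-0.067, 3.136, 0.009]
force: [2.9, 9.1, 2.7]
gripper_width: 0.101
finger_force: 60.0
```

Request:
send_rows(moves=[[[0.003, 0, 0, 0, 0, 0], [0.003, 0, 0, 0, 0, 0]]])

```text
time: 17.75
eef_pos: [444.2, 117.2, 140.5]
tcp_rot: [-0.067, 3.134, 0.009]
force: [6.3, 7.1, 0.0]
gripper_width: 0.101
finger_force: 59.7
```

Request:
send_rows(moves=[[[0, 0, 0, 0, 0, 0], [0, 0, 0, 0, 0, 0], [0, 0, 0, 0, 0, 0], [0, 0, -0.04, 0, 0, 0], [0, 0, -0.09, 0, 0, 0], [0, 0, -0.14, 0, 0, 0], [0, 0, -0.165, 0, 0, 0]]], claw=0.4)

```text
time: 18.45
eef_pos: [443.1, 114.4, 308.4]
tcp_rot: [-0.064, 3.136, 0.003]
force: [-0.3, 0.5, 0.5]
gripper_width: 0.601
finger_force: 0.0
```

Run:
```python
from h import *
print(yaw(),r.sense()["eef_pos"],r.sense()["joint_pos"].round(2))
rows([(530,-90,300,228),(618,-280,300,273)])
```

```text
182.34389404307476 [443.11772213 114.43711547 308.37990453] [ 0.7  -0.32 -0.1   0.   -1.79 -2.23]
[np.float64(-0.078), np.float64(-0.208), np.float64(0.008), 0, 0, np.float64(-9.13)]
[np.float64(-0.159), np.float64(-0.401), np.float64(0.008), 0, 0, np.float64(-18.13)]
```

Request:
send_rows(moves=[[[-0.02, -0.05, 0, 0, 0, -1.7], [-0.04, -0.1, 0, 0, 0, -3.4], [-0.06, -0.15, 0, 0, 0, -5.1], [-0.08, -0.2, 0, 0, 0, -6.8], [-0.1, -0.25, 0, 0, 0, -8.5], [-0.12, -0.3, 0, 0, 0, -10.2], [-0.14, -0.35, 0, 0, 0, -11.9], [-0.16, -0.4, 0, 0, 0, -13.6]]])

```text
time: 19.25
eef_pos: [586.2, -205.5, 303.5]
tcp_rot: [1.637, -2.681, -0.0]
force: [0.7, 0.5, 0.9]
gripper_width: 0.595
finger_force: 0.0
```

Request:
send_rows(moves=[[[0, 0, 0, 0, 0, -1.7], [0, 0, 0, 0, 0, -3.4], [0, 0, 0, 0, 0, -4.5], [0, 0, 0, 0, 0, -4.5], [0, 0, 0, 0, 0, -4.5]]])

```text
time: 19.75
eef_pos: [585.8, -203.6, 303.4]
tcp_rot: [2.119, -2.319, -0.0]
force: [-0.1, 0.6, -0.7]
gripper_width: 0.604
finger_force: 0.0
```

Run:
```python
from h import *
print(yaw(),r.sense()["eef_pos"],r.sense()["joint_pos"].round(2))
p,d,m=snap("wrist","w5.png"); X=cloud(m,d); hsv=cv2.cvtColor(p,cv2.COLOR_RGB2HSV)
b=(d>0)&(abs(X[...,0]-618)<130)&(abs(X[...,1]+280)<130)
for z in (194,168,175):
    k=b&(abs(X[...,2]-z)<3); k[380:]=0
    if z==194: k&=hsv[...,2]<120
    P=X[k]; 
    if len(P)>20: print(z,len(P),P.mean(0).round(1),cv2.minAreaRect(P[:,:2].astype(np.float32)),cv2.minEnclosingCircle(P[:,:2].astype(np.float32)))
    if z==175:
        nb,L,s,c=cv2.connectedComponentsWithStats(k.astype(np.uint8))
        for i in range(1,nb):
            if s[i,4]>60: print(s[i],X[L==i].mean(0).round(1))
```

```text
264.8234407584208 [ 585.84077568 -203.55318374  303.39720847] [-0.01  0.12  0.3   0.   -1.75 -0.08]
194 3914 [ 622.6 -284.2  193.6] ((622.7886962890625, -281.8802795410156), (16.28962516784668, 83.74116516113281), 2.787815570831299) ((623.7139282226562, -281.7806701660156), 42.006954193115234)
168 44501 [ 622.7 -283.7  168.1] ((623.4493408203125, -275.0760192871094), (149.6569061279297, 208.24388122558594), 87.72250366210938) ((623.2665405273438, -281.69500732421875), 104.90509796142578)
175 10392 [ 622.1 -279.3  174.7] ((623.174072265625, -281.14306640625), (216.85391235351562, 105.1261978149414), 19.491750717163086) ((623.1045532226562, -281.3930969238281), 109.56884765625)
[ 338    0   80  128 5067] [ 531.7 -306.3  174.7]
[246  44  15  71 100] [ 615.9 -302.8  174.9]
[  73  102  109  144 5147] [ 711.3 -252.6  174.8]
```

View pics/w5.png

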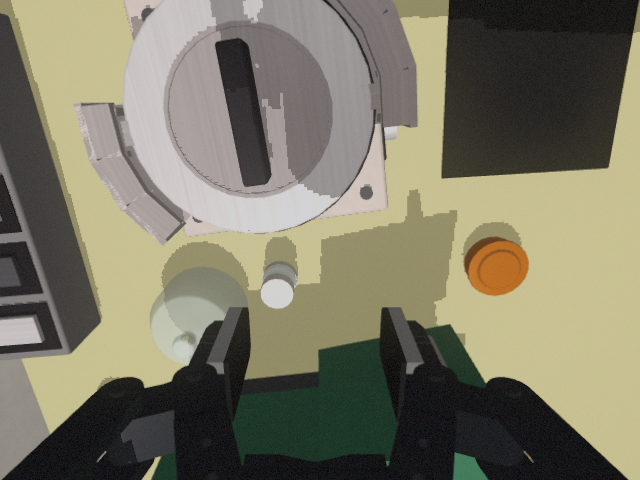

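The large cover is at (250,100), with its handle at (245,112) measuring 16.3 x 83.7 at z 193.6, so it is the right one. The small lid is not in view; the mat is at (545,90).

Run:
```python
from h import *
rows([(622.8,-281.8,235,272.8),(622.8,-281.8,172,272.8)])
```

```text
[np.float64(0.075), np.float64(-0.044), np.float64(0.068), 0, 0, np.float64(-1.59)]
[np.float64(0.075), np.float64(-0.044), np.float64(0.131), 0, 0, np.float64(-1.59)]
```

Request:
send_rows(moves=[[[0.075, -0.044, 0.03, 0, 0, -1.6], [0.075, -0.044, 0.06, 0, 0, -1.6], [0.075, -0.044, 0.09, 0, 0, -1.6], [0.075, -0.044, 0.11, 0, 0, -1.6], [0.075, -0.044, 0.125, 0, 0, -1.6], [0.075, -0.044, 0.131, 0, 0, -1.6], [0.075, -0.044, 0.131, 0, 0, -1.6]]])

```text
time: 20.5
eef_pos: [623.2, -281.7, 172.7]
tcp_rot: [2.279, -2.163, 0.0]
force: [0.6, -0.6, 0.3]
gripper_width: 0.596
finger_force: 0.0
```

Request:
send_rows(moves=[[[0, 0, 0, 0, 0, 0], [0, 0, 0, 0, 0, 0], [0, 0, 0, 0, 0, 0], [0, 0, 0, 0, 0, 0], [0, 0, 0, 0, 0, 0]]], claw=1)

```text
time: 21.0
eef_pos: [623.5, -282.0, 173.8]
tcp_rot: [-2.278, 2.162, -0.002]
force: [-1.1, 1.9, 4.4]
gripper_width: 0.173
finger_force: 60.8
```

Now press 6.3 mm and check.

Request:
send_rows(moves=[[[0, 0, 0.002, 0, 0, 0], [0, 0, 0.004, 0, 0, 0], [0, 0, 0.0063, 0, 0, 0], [0, 0, 0.0063, 0, 0, 0], [0, 0, 0.0063, 0, 0, 0]]])

```text
time: 21.5
eef_pos: [623.5, -282.1, 167.7]
tcp_rot: [-2.278, 2.162, -0.003]
force: [-1.2, 1.9, 7.0]
gripper_width: 0.169
finger_force: 61.1
```

Request:
send_rows(moves=[[[0, 0, 0, 0, 0, -1.2], [0, 0, 0, 0, 0, -2.4], [0, 0, 0, 0, 0, -3.6], [0, 0, 0, 0, 0, -4.8], [0, 0, 0, 0, 0, -6], [0, 0, 0, 0, 0, -7.2], [0, 0, 0, 0, 0, -8.4], [0, 0, 0, 0, 0, -9.6]]])

```text
time: 22.3
eef_pos: [623.9, -282.8, 168.2]
tcp_rot: [2.962, -1.044, 0.006]
force: [-0.3, -1.2, 7.7]
gripper_width: 0.176
finger_force: 61.3
```

Request:
send_rows(moves=[[[0, 0, 0, 0, 0, -1.2], [0, 0, 0, 0, 0, -2.4], [0, 0, 0, 0, 0, -3.6], [0, 0, 0, 0, 0, -4.8], [0, 0, 0, 0, 0, -6], [0, 0, 0, 0, 0, -7.2], [0, 0, 0, 0, 0, -8.4], [0, 0, 0, 0, 0, -8.4]]])

```text
time: 23.1
eef_pos: [623.8, -282.8, 168.2]
tcp_rot: [3.139, 0.086, 0.005]
force: [0.7, -0.7, 8.1]
gripper_width: 0.17
finger_force: 61.1
```

Request:
send_rows(moves=[[[0, 0, -0.01, 0, 0, 0], [0, 0, -0.02, 0, 0, 0], [0, 0, -0.035, 0, 0, 0], [0, 0, -0.055, 0, 0, 0], [0, 0, -0.08, 0, 0, 0], [0, 0, -0.1, 0, 0, 0], [0, 0, -0.1, 0, 0, 0]]])

```text
time: 23.8
eef_pos: [623.9, -282.3, 270.0]
tcp_rot: [3.139, 0.082, 0.007]
force: [-0.8, 0.0, -2.9]
gripper_width: 0.169
finger_force: 59.8
```

Run:
```python
from h import *
print(yaw(),r.sense()["eef_pos"],r.sense()["joint_pos"].round(2))
p,d,m=snap("wrist"); X=cloud(m,d); hsv=cv2.cvtColor(p,cv2.COLOR_RGB2HSV)
ps,ds,ms=snap("scene","s2.png"); Xs=cloud(ms,ds); h2=cv2.cvtColor(ps,cv2.COLOR_RGB2HSV)
k=(ds>0)&(h2[...,2]<70)&(abs(Xs[...,2]-3)<4)&(abs(Xs[...,0]-355)<120)&(abs(Xs[...,1]+280)<120)
print(k.sum(),cv2.minAreaRect(Xs[k][:,:2].astype(np.float32)))
rows([(355,-279,260,316)])
```

```text
2.9802533792799655 [ 623.87276781 -282.32224316  269.95212663] [-0.13  0.27  0.42  0.   -1.71  1.76]
1069 ((355.26043701171875, -281.91436767578125), (176.11044311523438, 177.1771697998047), 88.42562103271484)
[np.float64(-0.268), np.float64(-0.017), np.float64(0.005), 0, 0, np.float64(9.4)]
```

Request:
send_rows(moves=[[[-0.04, -0.002, 0, 0, 0, 1.5], [-0.08, -0.004, 0, 0, 0, 3], [-0.12, -0.007, 0, 0, 0, 4.5], [-0.16, -0.01, 0, 0, 0, 6], [-0.2, -0.012, 0, 0, 0, 7.5], [-0.24, -0.014, 0, 0, 0, 9], [-0.268, -0.016, 0, 0, 0, 10], [-0.268, -0.016, 0, 0, 0, 10]]])

```text
time: 24.7
eef_pos: [351.9, -279.8, 265.8]
tcp_rot: [-2.878, 1.258, -0.0]
force: [0.0, -0.3, -3.1]
gripper_width: 0.17
finger_force: 59.6
```

Request:
send_rows(moves=[[[0, 0, 0.04, 0, 0, 0], [0, 0, 0.08, 0, 0, 0], [0, 0, 0.12, 0, 0, 0], [0, 0, 0.16, 0, 0, 0], [0, 0, 0.19, 0, 0, 0], [0, 0, 0.21, 0, 0, 0], [0, 0, 0.22, 0, 0, 0], [0, 0, 0.22, 0, 0, 0]]])

```text
time: 25.5
eef_pos: [353.4, -279.3, 44.0]
tcp_rot: [2.881, -1.253, -0.007]
force: [-0.2, -0.2, -3.6]
gripper_width: 0.171
finger_force: 59.6
```

Run:
```python
from h import *
print(yaw(),r.sense()["eef_pos"],r.sense()["joint_pos"].round(2))
rows([(355,-280,18.5,313)])
```

```text
312.9998573706451 [ 353.42925343 -279.33277412   43.95781009] [-0.22 -0.32 -0.58 -0.   -1.31  0.97]
[np.float64(0.002), np.float64(-0.001), np.float64(0.025), 0, 0, np.float64(-0.0)]
```

Request:
send_rows(moves=[[[0.002, 0, 0.01, 0, 0, 0], [0.002, 0, 0.018, 0, 0, 0], [0.002, 0, 0.023, 0, 0, 0], [0.002, 0, 0.0255, 0, 0, 0], [0.002, 0, 0.0255, 0, 0, 0]]])

```text
time: 26.0
eef_pos: [355.9, -281.4, 20.5]
tcp_rot: [-2.881, 1.253, 0.001]
force: [-0.1, -0.4, -3.7]
gripper_width: 0.172
finger_force: 59.7
```

Request:
send_rows(moves=[[[0, 0, 0.001, 0, 0, 0], [0, 0, 0.002, 0, 0, 0], [0, 0, 0.003, 0, 0, 0], [0, 0, 0.0035, 0, 0, 0], [0, 0, 0.0035, 0, 0, 0]]])

```text
time: 26.5
eef_pos: [356.2, -281.5, 17.4]
tcp_rot: [2.881, -1.253, 0.0]
force: [-0.4, 1.1, -2.0]
gripper_width: 0.171
finger_force: 59.8
```

Request:
send_rows(moves=[[[0, 0, 0.0005, 0, 0, 0], [0, 0, 0, 0, 0, 0], [0, 0, 0, 0, 0, 0], [0, 0, -0.03, 0, 0, 0], [0, 0, -0.08, 0, 0, 0], [0, 0, -0.13, 0, 0, 0], [0, 0, -0.18, 0, 0, 0], [0, 0, -0.23, 0, 0, 0]]], claw=0.5)

```text
time: 27.3
eef_pos: [355.8, -281.5, 249.8]
tcp_rot: [2.881, -1.253, 0.002]
force: [1.6, 0.4, 0.6]
gripper_width: 0.5
finger_force: 0.0
```

Run:
```python
from h import *
print(yaw(),r.sense()["eef_pos"],r.sense()["joint_pos"].round(2))
rows([(600,-230,310,272.8)])
```

```text
312.99021747455606 [ 355.80362723 -281.45864755  249.79823463] [-0.22 -0.35 -0.23  0.   -1.69  0.97]
[np.float64(0.129), np.float64(-0.214), np.float64(-0.06), 0, 0, np.float64(8.04)]
```

Request:
send_rows(moves=[[[0.19, -0.177, -0.06, 0, 0, 1.7], [0.19, -0.177, -0.06, 0, 0, 3.4], [0.19, -0.177, -0.06, 0, 0, 5.1], [0.19, -0.177, -0.06, 0, 0, 6.8], [0.19, -0.177, -0.06, 0, 0, 8], [0.19, -0.177, -0.06, 0, 0, 8], [0.19, -0.177, -0.06, 0, 0, 8], [0.19, -0.177, -0.06, 0, 0, 8]]])

```text
time: 28.1
eef_pos: [615.3, -299.8, 306.6]
tcp_rot: [2.278, -2.162, -0.001]
force: [-0.0, 0.1, 0.2]
gripper_width: 0.501
finger_force: 0.0
```

Run:
```python
from h import *
print(yaw(),r.sense()["eef_pos"],r.sense()["joint_pos"].round(2))
p,d,m=snap("wrist","w6.png"); X=cloud(m,d); hsv=cv2.cvtColor(p,cv2.COLOR_RGB2HSV)
b=(d>0)&(np.hypot(X[...,0]-623,X[...,1]+281.5)<74)
k=(b&(abs(X[...,2]-149)<5)).astype(np.uint8)
nb,L,s,c=cv2.connectedComponentsWithStats(k)
for i in range(1,nb):
    if s[i,4]>60: print("post",s[i],X[L==i].mean(0).round(1),cv2.minEnclosingCircle(X[L==i][:,:2].astype(np.float32)))
ps,ds,ms=snap("scene","s3.png")
```

```text
273.0016724999069 [ 615.26115654 -299.80067036  306.62564985] [-0.16  0.3   0.51  0.   -1.79  0.21]
post [250 203  19  19 267] [ 658.4 -300.5  148.5] ((658.8095703125, -299.9170837402344), 6.963008403778076)
post [341 202  18  19 262] [ 589.4 -304.6  148.5] ((589.22900390625, -304.00689697265625), 7.079774856567383)
post [298 275  17  18 237] [ 619.9 -241.6  148.4] ((619.8187866210938, -241.0701904296875), 7.107006072998047)
```

View pics/w6.png

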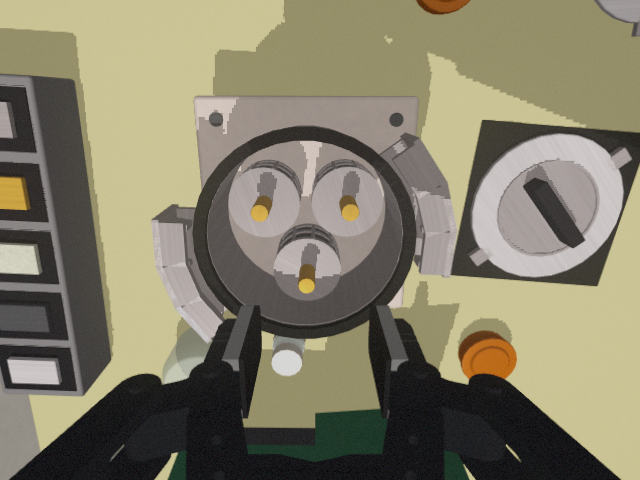

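View pics/s3.png

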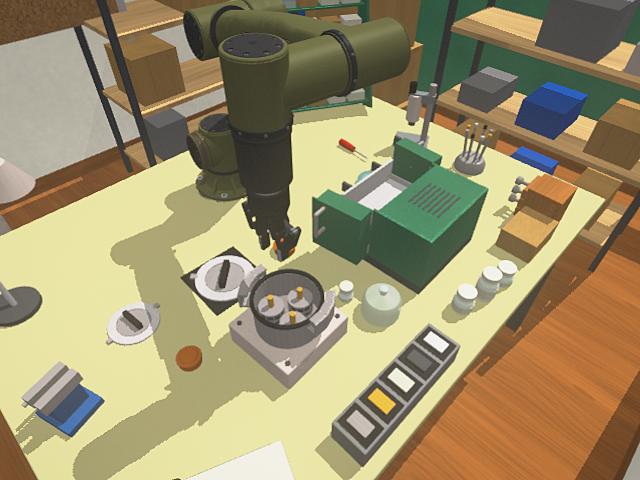

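Three baskets with brass posts at (260,212), (350,212) and (306,285). The cover lies flat, handle up, on the mat at (547,205).

Run:
```python
from h import *
for n in("scene","side"):
    p,d,m=snap(n); X=cloud(m,d); hsv=cv2.cvtColor(p,cv2.COLOR_RGB2HSV)
    k=((d>0)&(abs(X[...,2]-99)<4)&(abs(X[...,0]-535)<110)&(abs(X[...,1]-190)<140)&(hsv[...,1]<70)).astype(np.uint8)
    nb,L,s,c=cv2.connectedComponentsWithStats(k); i=1+s[1:,4].argmax()
    print(n,s[i],cv2.boxPoints(cv2.minAreaRect(X[L==i][:,:2].astype(np.float32))).round(1).tolist())
    k=(d>0)&(abs(X[...,2]-169)<5)&(abs(X[...,0]-465)<40)&(abs(X[...,1]-190)<110)&(hsv[...,1]<70)
    if k.sum()>20: print("board",k.sum(),cv2.boxPoints(cv2.minAreaRect(X[k][:,:2].astype(np.float32))).round(1).tolist())
rows([(658.6,-300,175,332.5),(658.6,-300,121,332.5)])
```

```text
scene [357 177  51  33 740] [[458.29998779296875, 305.0], [463.70001220703125, 136.39999389648438], [534.5, 138.60000610351562], [529.0999755859375, 307.29998779296875]]
board 192 [[422.5, 298.3999938964844], [430.8999938964844, 79.0999984741211], [471.70001220703125, 80.69999694824219], [463.29998779296875, 300.0]]
side [ 230  294   97  104 5450] [[473.1000061035156, 289.0], [485.29998779296875, 70.9000015258789], [613.0, 78.0], [600.7999877929688, 296.1000061035156]]
board 597 [[420.5, 299.0], [426.20001220703125, 79.4000015258789], [470.6000061035156, 80.5], [465.0, 300.1000061035156]]
[np.float64(0.002), np.float64(-0.044), np.float64(0.133), 0, 0, np.float64(-11.91)]
[np.float64(0.002), np.float64(-0.044), np.float64(0.187), 0, 0, np.float64(-11.91)]
```

Request:
send_rows(moves=[[[0.002, -0.044, 0, 0, 0, -1.7], [0.002, -0.044, 0, 0, 0, -3.4], [0.002, -0.044, 0, 0, 0, -5.1], [0.002, -0.044, 0, 0, 0, -6.8], [0.002, -0.044, 0.03, 0, 0, -8.5], [0.002, -0.044, 0.06, 0, 0, -10.2], [0.002, -0.044, 0.09, 0, 0, -11.9], [0.002, -0.044, 0.09, 0, 0, -11.9]]], claw=0.65)

```text
time: 29.1
eef_pos: [657.0, -298.5, 212.2]
tcp_rot: [-3.05, 0.745, 0.012]
force: [0.3, -0.2, -1.9]
gripper_width: 0.349
finger_force: 0.0
```

Run:
```python
from h import *
print(yaw(),r.sense()["eef_pos"],r.sense()["gripper_width"])
rows([(658.6,-300,121,332.5)])
```

```text
332.5638860525915 [ 657.04228078 -298.5085579   212.20212269] 0.34871064426355197
[np.float64(0.002), np.float64(0.001), np.float64(0.091), 0, 0, np.float64(0.01)]
```

Request:
send_rows(moves=[[[0.002, 0.001, 0.03, 0, 0, 0], [0.002, 0.001, 0.05, 0, 0, 0], [0.002, 0.001, 0.07, 0, 0, 0], [0.002, 0.001, 0.085, 0, 0, 0], [0.002, 0.001, 0.091, 0, 0, 0], [0.002, 0.001, 0.091, 0, 0, 0]]])

```text
time: 29.7
eef_pos: [660.3, -301.3, 126.4]
tcp_rot: [3.051, -0.749, -0.0]
force: [-0.1, 0.3, 0.5]
gripper_width: 0.351
finger_force: 0.0
```

Request:
send_rows(moves=[[[0, 0, 0, 0, 0, 0], [0, 0, 0, 0, 0, 0], [0, 0, 0, 0, 0, 0], [0, 0, 0, 0, 0, 0]]], claw=1)

```text
time: 30.1
eef_pos: [661.1, -301.5, 128.1]
tcp_rot: [3.051, -0.747, 0.004]
force: [0.7, 1.1, 5.3]
gripper_width: 0.136
finger_force: 58.9
```

Request:
send_rows(moves=[[[0, 0, -0.01, 0, 0, 0], [0, 0, -0.03, 0, 0, 0], [0, 0, -0.06, 0, 0, 0], [0, 0, -0.1, 0, 0, 0], [0, 0, -0.14, 0, 0, 0], [0, 0, -0.165, 0, 0, 0], [0, 0, -0.165, 0, 0, 0]]])

```text
time: 30.8
eef_pos: [660.9, -301.9, 296.8]
tcp_rot: [3.051, -0.748, 0.011]
force: [-0.5, 1.0, -0.6]
gripper_width: 0.134
finger_force: 58.5
```

Run:
```python
from h import *
print(yaw(),r.sense()["eef_pos"],r.sense()["gripper_width"],r.sense()["force"])
rows([(532.8,261,290,272.6)])
```

```text
332.45891418064355 [ 660.90964746 -301.94259903  296.79051853] 0.133799093002356 [-0.49045265  0.97762288 -0.63041837]
[np.float64(-0.374), np.float64(-0.44), np.float64(0.007), 0, 0, np.float64(11.97)]
```

Request:
send_rows(moves=[[[-0.02, -0.024, 0, 0, 0, 0], [-0.05, -0.059, 0, 0, 0, 0], [-0.08, -0.094, 0, 0, 0, 0], [-0.11, -0.129, 0, 0, 0, 0], [-0.14, -0.165, 0, 0, 0, 0], [-0.17, -0.2, 0, 0, 0, 0], [-0.2, -0.235, 0, 0, 0, 0], [-0.225, -0.265, 0, 0, 0, 0]]])

```text
time: 31.6
eef_pos: [582.0, 39.9, 290.1]
tcp_rot: [3.052, -0.746, -0.003]
force: [0.9, -0.2, -0.4]
gripper_width: 0.139
finger_force: 58.6
```

Request:
send_rows(moves=[[[-0.025, -0.03, 0, 0, 0, 1.5], [-0.05, -0.059, 0, 0, 0, 3], [-0.075, -0.088, 0, 0, 0, 4.5], [-0.1, -0.118, 0, 0, 0, 6], [-0.12, -0.145, 0, 0, 0, 7.5], [-0.14, -0.165, 0, 0, 0, 9], [-0.149, -0.175, 0, 0, 0, 10.5], [-0.149, -0.175, 0, 0, 0, 12]]])

```text
time: 32.4
eef_pos: [530.8, 263.6, 289.4]
tcp_rot: [2.264, -2.174, -0.002]
force: [-1.1, -0.5, -1.7]
gripper_width: 0.134
finger_force: 58.6
```

Run:
```python
from h import *
print(yaw(),r.sense()["eef_pos"],r.sense()["gripper_width"],r.sense()["joint_pos"].round(2))
p,d,m=snap("wrist","w7.png"); X=cloud(m,d)
rows([(532.8,261,290,272.6),(532.8,261,158,272.6)])
```

```text
272.32667829623665 [530.83617152 263.60560933 289.3582195 ] 0.13444320023144976 [ 0.8   0.04  0.19 -0.   -1.72 -0.76]
[np.float64(0.002), np.float64(-0.002), np.float64(-0.0), 0, 0, np.float64(-0.14)]
[np.float64(0.002), np.float64(-0.002), np.float64(0.132), 0, 0, np.float64(-0.14)]
```

View pics/w7.png

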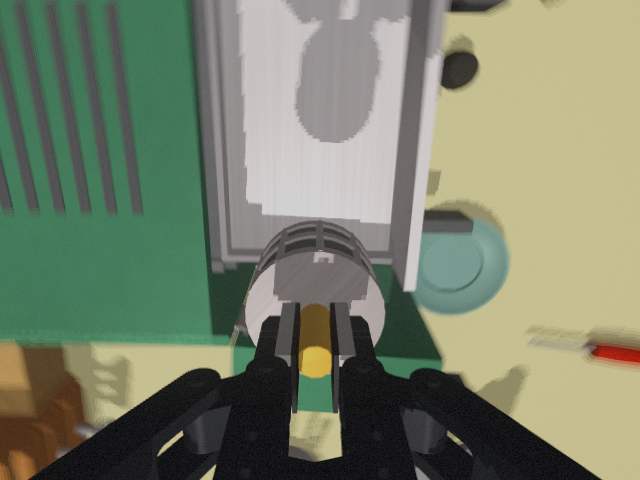

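The wrist view shows the tray interior with its left end wall at row ~255 and front board at columns 400-440. The held basket is at (315,320), level and centred across the tray's depth.

Run:
```python
from h import *
p,d,m=snap("wrist"); X=cloud(m,d)
for z,t in((99,2.5),(121,2.5)):
    k=(d>0)&(abs(X[...,2]-z)<t)&(abs(X[...,0]-535)<100)&(X[...,1]<330)
    P=X[k]; print(z,len(P),np.percentile(P,[1,50,99],axis=0).round(1).tolist())
for v in range(195,275,6):
    print(v,[X[v,u].round(0).astype(int).tolist() for u in (250,380)])
for u in range(200,450,16): print(u,X[170,u].round(0).astype(int).tolist())
```

```text
99 41542 [[468.9, 112.2, 97.0], [538.2, 188.7, 98.8], [605.9, 300.7, 100.7]]
121 476 [[464.7, 115.2, 118.5], [469.5, 208.2, 121.0], [609.8, 329.9, 123.4]]
195 [[586, 256, 99], [477, 252, 98]]
201 [[586, 261, 99], [477, 257, 100]]
207 [[586, 266, 99], [476, 263, 98]]
213 [[586, 271, 100], [476, 268, 99]]
219 [[586, 276, 100], [475, 273, 99]]
225 [[586, 282, 99], [474, 279, 97]]
231 [[586, 287, 99], [474, 283, 99]]
237 [[587, 293, 98], [474, 289, 98]]
243 [[586, 298, 99], [473, 295, 98]]
249 [[587, 304, 99], [473, 300, 99]]
255 [[585, 306, 109], [475, 301, 111]]
261 [[584, 308, 117], [475, 304, 117]]
267 [[590, 330, 78], [460, 343, 37]]
273 [[588, 329, 93], [459, 350, 38]]
200 [600, 219, 196]
216 [609, 233, 116]
232 [600, 235, 99]
248 [587, 235, 97]
264 [574, 234, 98]
280 [561, 234, 98]
296 [548, 233, 99]
312 [535, 233, 99]
328 [521, 233, 99]
344 [508, 232, 97]
360 [495, 232, 99]
376 [482, 231, 98]
392 [469, 231, 99]
408 [468, 223, 148]
424 [462, 219, 167]
440 [399, 245, 1]
```

Request:
send_rows(moves=[[[0.001, -0.003, 0.03, 0, 0, 0], [0.001, -0.003, 0.06, 0, 0, 0], [0.001, -0.003, 0.09, 0, 0, 0], [0.001, -0.003, 0.115, 0, 0, 0], [0.001, -0.003, 0.128, 0, 0, 0], [0.001, -0.003, 0.131, 0, 0, 0], [0.001, -0.003, 0.131, 0, 0, 0], [0.001, -0.003, 0.131, 0, 0, 0]]])

```text
time: 33.3
eef_pos: [535.7, 261.2, 162.0]
tcp_rot: [-2.268, 2.17, -0.001]
force: [0.4, -0.6, -0.9]
gripper_width: 0.136
finger_force: 58.6
```

Request:
send_rows(moves=[[[0, 0, 0.003, 0, 0, 0], [0, 0, 0.005, 0, 0, 0], [0, 0, 0.006, 0, 0, 0], [0, 0, 0.007, 0, 0, 0], [0, 0, 0.007, 0, 0, 0]]])

```text
time: 33.8
eef_pos: [535.5, 261.3, 155.0]
tcp_rot: [-2.268, 2.17, -0.001]
force: [-1.8, 0.5, 4.3]
gripper_width: 0.134
finger_force: 59.3
```

Request:
send_rows(moves=[[[0, 0, 0, 0, 0, 0], [0, 0, 0, 0, 0, 0], [0, 0, 0, 0, 0, 0], [0, 0, -0.02, 0, 0, 0], [0, 0, -0.05, 0, 0, 0], [0, 0, -0.09, 0, 0, 0], [0, 0, -0.13, 0, 0, 0], [0, 0, -0.15, 0, 0, 0]]], claw=0.65)

```text
time: 34.6
eef_pos: [535.7, 260.8, 307.5]
tcp_rot: [-2.265, 2.17, -0.002]
force: [-0.0, 0.0, 0.3]
gripper_width: 0.352
finger_force: 0.0
```

Request:
send_rows(moves=[[[0.4, 0.06, 0, 0, 0, 0], [0.4, 0.06, 0, 0, 0, 0], [0.4, 0.06, 0, 0, 0, 0], [0.4, 0.06, 0, 0, 0, 0], [0.4, 0.06, 0, 0, 0, 0], [0.4, 0.06, 0, 0, 0, 0], [0.4, 0.06, 0, 0, 0, 0], [0.4, 0.06, 0, 0, 0, 0]]])

```text
time: 35.4
eef_pos: [492.3, -138.8, 303.3]
tcp_rot: [-2.269, 2.172, -0.0]
force: [1.0, 0.3, 0.7]
gripper_width: 0.351
finger_force: 0.0
```

Request:
send_rows(moves=[[[0.165, 0, 0, 0, 0, 0], [0.165, 0, 0, 0, 0, 0], [0.165, 0, 0, 0, 0, 0], [0.165, 0, 0, 0, 0, 0], [0.165, 0, 0, 0, 0, 0]]])

```text
time: 35.9
eef_pos: [499.6, -303.8, 301.9]
tcp_rot: [2.264, -2.176, -0.003]
force: [-0.4, 0.7, -0.7]
gripper_width: 0.354
finger_force: 0.0
```

```bash
cat > posts.py <<'E'
from h import *
def posts():
    p,d,m=snap("wrist"); X=cloud(m,d)
    b=(d>0)&(np.hypot(X[...,0]-623,X[...,1]+281.5)<74)
    nb,L,s,c=cv2.connectedComponentsWithStats((b&(abs(X[...,2]-149)<5)).astype(np.uint8))
    for i in range(1,nb):
        if s[i,4]>60: print("post",s[i],X[L==i].mean(0).round(1),cv2.minEnclosingCircle(X[L==i][:,:2].astype(np.float32)))
E
python3 - <<'E'
from posts import *
posts()
print(yaw(),r.sense()["eef_pos"],r.sense()["joint_pos"].round(2))
for n in ("scene","side"):
    p,d,m=snap(n); X=cloud(m,d)
    k=(d>0)&(abs(X[...,2]-176)<5)&(abs(X[...,0]-535)<60)&(abs(X[...,1]-190)<110)
    if k.sum()>10: print(n,k.sum(),X[k].mean(0).round(1))
rows([(619.8,-241.3,210,272.8)])
E
```

```text
post [188 203  20  19 281] [ 588.4 -304.6  148.5] ((588.8138427734375, -304.168212890625), 7.032414436340332)
post [155 277  19  18 249] [ 618.9 -241.8  148.3] ((619.4635009765625, -240.97015380859375), 7.1226582527160645)
272.37328445247243 [ 499.8975105  -302.43436986  302.39144113] [-0.2   0.02  0.19 -0.   -1.75  0.24]
scene 19 [533.5 261.9 174.9]
side 55 [534.2 266.6 174.9]
[np.float64(-0.054), np.float64(-0.122), np.float64(0.093), 0, 0, np.float64(-0.05)]
```

Request:
send_rows(moves=[[[-0.054, -0.122, 0.03, 0, 0, 0], [-0.054, -0.122, 0.06, 0, 0, 0], [-0.054, -0.122, 0.09, 0, 0, 0], [-0.054, -0.122, 0.09, 0, 0, 0], [-0.054, -0.122, 0.09, 0, 0, 0], [-0.054, -0.122, 0.09, 0, 0, 0]]])

```text
time: 36.65
eef_pos: [619.6, -242.5, 215.3]
tcp_rot: [-2.27, 2.171, -0.003]
force: [-0.0, -0.7, 0.7]
gripper_width: 0.35
finger_force: 0.0
```

Run:
```python
from h import *
print(yaw(),r.sense()["eef_pos"])
rows([(619.6,-241.2,126,272.8)])
```

```text
272.54434704253856 [ 619.56656759 -242.46229666  215.34774266]
[np.float64(-0.001), np.float64(-0.0), np.float64(0.089), 0, 0, np.float64(-0.05)]
```

Request:
send_rows(moves=[[[-0.001, 0, 0.03, 0, 0, 0], [-0.001, 0, 0.05, 0, 0, 0], [-0.001, 0, 0.07, 0, 0, 0], [-0.001, 0, 0.085, 0, 0, 0], [-0.001, 0, 0.09, 0, 0, 0], [-0.001, 0, 0.09, 0, 0, 0]]])

```text
time: 37.25
eef_pos: [619.5, -241.9, 124.2]
tcp_rot: [-2.268, 2.173, -0.001]
force: [0.4, -0.2, -0.4]
gripper_width: 0.354
finger_force: 0.0
```

Request:
send_rows(moves=[[[0, 0, 0, 0, 0, 0], [0, 0, 0, 0, 0, 0], [0, 0, 0, 0, 0, 0], [0, 0, 0, 0, 0, 0]]], claw=1)

```text
time: 37.65
eef_pos: [620.1, -241.9, 125.0]
tcp_rot: [-2.269, 2.172, -0.003]
force: [-1.7, -0.6, 5.5]
gripper_width: 0.134
finger_force: 58.7
```

Request:
send_rows(moves=[[[0, 0, -0.01, 0, 0, 0], [0, 0, -0.03, 0, 0, 0], [0, 0, -0.06, 0, 0, 0], [0, 0, -0.1, 0, 0, 0], [0, 0, -0.14, 0, 0, 0], [0, 0, -0.165, 0, 0, 0], [0, 0, -0.165, 0, 0, 0]]])

```text
time: 38.35
eef_pos: [620.5, -241.9, 293.4]
tcp_rot: [-2.266, 2.17, -0.01]
force: [-0.8, -0.4, -2.3]
gripper_width: 0.137
finger_force: 58.7
```

Run:
```python
from h import *
print(yaw(),r.sense()["eef_pos"],r.sense()["gripper_width"])
rows([(537,190,290,272.6)])
```

```text
272.4823257333024 [ 620.48849887 -241.91388083  293.44812191] 0.1373308803988173
[np.float64(-0.435), np.float64(0.065), np.float64(0.003), 0, 0, np.float64(-0.02)]
```

Request:
send_rows(moves=[[[-0.03, 0.005, 0, 0, 0, 0], [-0.075, 0.01, 0, 0, 0, 0], [-0.12, 0.017, 0, 0, 0, 0], [-0.165, 0.024, 0, 0, 0, 0], [-0.21, 0.031, 0, 0, 0, 0], [-0.255, 0.038, 0, 0, 0, 0], [-0.3, 0.045, 0, 0, 0, 0], [-0.34, 0.051, 0, 0, 0, 0]]])

```text
time: 39.15
eef_pos: [552.7, 98.2, 286.9]
tcp_rot: [2.269, -2.171, -0.003]
force: [1.0, 0.2, -1.8]
gripper_width: 0.141
finger_force: 58.7
```

Request:
send_rows(moves=[[[-0.04, 0.006, 0, 0, 0, 0], [-0.075, 0.011, 0, 0, 0, 0], [-0.095, 0.014, 0, 0, 0, 0], [-0.095, 0.014, 0.02, 0, 0, 0], [-0.095, 0.014, 0.05, 0, 0, 0], [-0.095, 0.014, 0.08, 0, 0, 0], [-0.095, 0.014, 0.1, 0, 0, 0], [-0.095, 0.014, 0.1, 0, 0, 0]]])

```text
time: 39.95
eef_pos: [533.7, 189.7, 183.2]
tcp_rot: [2.264, -2.167, -0.005]
force: [-0.3, -0.7, -2.7]
gripper_width: 0.142
finger_force: 58.8
```

Run:
```python
from h import *
print(yaw(),r.sense()["eef_pos"],r.sense()["gripper_width"])
rows([(537,190,152,272.6)])
```

```text
272.5005146800392 [533.65895975 189.7407661  183.17107653] 0.14173687036020732
[np.float64(-0.0), np.float64(-0.003), np.float64(0.031), 0, 0, np.float64(-0.02)]
```

Request:
send_rows(moves=[[[0, -0.003, 0.012, 0, 0, 0], [0, -0.003, 0.022, 0, 0, 0], [0, -0.003, 0.026, 0, 0, 0], [0, -0.003, 0.026, 0, 0, 0]]])

```text
time: 40.35
eef_pos: [538.6, 190.3, 161.6]
tcp_rot: [2.268, -2.172, -0.001]
force: [-0.4, 0.1, -2.0]
gripper_width: 0.138
finger_force: 58.8
```

Request:
send_rows(moves=[[[0, 0, 0.001, 0, 0, 0], [0, 0, 0.002, 0, 0, 0], [0, 0, 0.003, 0, 0, 0], [0, 0, 0.003, 0, 0, 0]]])

```text
time: 40.75
eef_pos: [538.8, 190.5, 159.3]
tcp_rot: [-2.269, 2.173, 0.0]
force: [-0.1, -1.3, -1.6]
gripper_width: 0.141
finger_force: 58.8
```

Request:
send_rows(moves=[[[0, 0, 0.003, 0, 0, 0], [0, 0, 0.005, 0, 0, 0], [0, 0, 0.006, 0, 0, 0], [0, 0, 0.0065, 0, 0, 0], [0, 0, 0.0065, 0, 0, 0]]])

```text
time: 41.25
eef_pos: [538.8, 190.4, 152.6]
tcp_rot: [2.269, -2.173, -0.0]
force: [-0.5, 0.4, -2.0]
gripper_width: 0.14
finger_force: 58.8
```

Request:
send_rows(moves=[[[0, 0, 0.001, 0, 0, 0], [0, 0, 0.0015, 0, 0, 0], [0, 0, 0.0015, 0, 0, 0]]])

```text
time: 41.55
eef_pos: [539.0, 190.5, 152.0]
tcp_rot: [-2.269, 2.172, -0.001]
force: [-2.0, 0.7, 2.6]
gripper_width: 0.139
finger_force: 59.4
```

Contact. Release, rise, and go back for the third.

Request:
send_rows(moves=[[[0, 0, 0, 0, 0, 0], [0, 0, 0, 0, 0, 0], [0, 0, 0, 0, 0, 0], [0, 0, -0.02, 0, 0, 0], [0, 0, -0.05, 0, 0, 0], [0, 0, -0.09, 0, 0, 0], [0, 0, -0.13, 0, 0, 0], [0, 0, -0.15, 0, 0, 0]]], claw=0.65)

```text
time: 42.35
eef_pos: [539.5, 190.3, 305.6]
tcp_rot: [-2.265, 2.17, -0.003]
force: [-0.2, 0.4, -0.0]
gripper_width: 0.352
finger_force: 0.0
```

Request:
send_rows(moves=[[[0.39, 0, 0, 0, 0, 0], [0.39, 0, 0, 0, 0, 0], [0.39, 0, 0, 0, 0, 0], [0.39, 0, 0, 0, 0, 0], [0.39, 0, 0, 0, 0, 0], [0.39, 0, 0, 0, 0, 0], [0.39, 0, 0, 0, 0, 0], [0.39, 0, 0, 0, 0, 0]]])

```text
time: 43.15
eef_pos: [555.4, -201.9, 301.1]
tcp_rot: [2.268, -2.174, 0.0]
force: [0.6, 0.3, 0.6]
gripper_width: 0.349
finger_force: 0.0
```

Request:
send_rows(moves=[[[0.12, -0.04, 0, 0, 0, 1.7], [0.12, -0.04, 0, 0, 0, 3.4], [0.12, -0.04, 0, 0, 0, 5.1], [0.12, -0.04, 0, 0, 0, 6.8], [0.12, -0.04, 0, 0, 0, 8.5], [0.12, -0.04, 0, 0, 0, 10.2], [0.12, -0.04, 0, 0, 0, 11.8], [0.12, -0.04, 0, 0, 0, 11.8]]])

```text
time: 43.95
eef_pos: [600.9, -317.5, 300.9]
tcp_rot: [0.903, -3.009, -0.0]
force: [-0.2, 0.7, 0.8]
gripper_width: 0.349
finger_force: 0.0
```

Run:
```python
from posts import *
posts()
print(yaw(),r.sense()["eef_pos"],r.sense()["joint_pos"].round(2))
for n in ("scene","side"):
    p,d,m=snap(n,n+"5.png"); X=cloud(m,d)
    k=(d>0)&(abs(X[...,2]-176)<4)&(abs(X[...,0]-535)<60)&(abs(X[...,1]-190)<110)
    nb,L,s,c=cv2.connectedComponentsWithStats(k.astype(np.uint8))
    for i in range(1,nb):
        if s[i,4]>8: print(n,s[i,4],X[L==i].mean(0).round(1))
rows([(589,-304.3,210,213.7)])
```

```text
post [330 204  18  19 269] [ 588.6 -304.6  148.5] ((588.7388916015625, -304.2126159667969), 6.965114593505859)
213.65969493444706 [ 600.94473859 -317.39880045  300.91810895] [-0.19  0.28  0.48 -0.   -1.77 -0.79]
scene 14 [533.  263.5 175.1]
scene 17 [536.6 190.  175.4]
side 43 [536.7 193.2 175.5]
side 53 [534.1 266.3 175.1]
[np.float64(0.003), np.float64(0.017), np.float64(0.091), 0, 0, np.float64(-0.0)]
```

Request:
send_rows(moves=[[[0.003, 0.017, 0.04, 0, 0, 0], [0.003, 0.017, 0.07, 0, 0, 0], [0.003, 0.017, 0.09, 0, 0, 0], [0.003, 0.017, 0.09, 0, 0, 0], [0.003, 0.017, 0.09, 0, 0, 0], [0.003, 0.017, 0.09, 0, 0, 0]]])

```text
time: 44.7
eef_pos: [589.6, -305.3, 213.5]
tcp_rot: [-0.906, 3.006, -0.003]
force: [0.0, -0.7, 0.0]
gripper_width: 0.347
finger_force: 0.0
```

Run:
```python
from h import *
print(yaw(),r.sense()["eef_pos"])
rows([(589,-304.3,125,213.7)])
```

```text
213.53310415488457 [ 589.63943783 -305.25473605  213.45058656]
[np.float64(0.0), np.float64(0.001), np.float64(0.088), 0, 0, np.float64(-0.03)]
```

Request:
send_rows(moves=[[[0, 0.001, 0.03, 0, 0, 0], [0, 0.001, 0.05, 0, 0, 0], [0, 0.001, 0.07, 0, 0, 0], [0, 0.001, 0.083, 0, 0, 0], [0, 0.001, 0.088, 0, 0, 0], [0, 0.001, 0.088, 0, 0, 0]]])

```text
time: 45.3
eef_pos: [588.6, -304.1, 123.5]
tcp_rot: [0.905, -3.008, 0.0]
force: [0.3, -0.1, -0.1]
gripper_width: 0.347
finger_force: 0.0
```

Request:
send_rows(moves=[[[0, 0, 0, 0, 0, 0], [0, 0, 0, 0, 0, 0], [0, 0, 0, 0, 0, 0], [0, 0, 0, 0, 0, 0]]], claw=1)

```text
time: 45.7
eef_pos: [589.0, -304.2, 124.7]
tcp_rot: [-0.905, 3.007, -0.002]
force: [-0.2, 1.1, 4.3]
gripper_width: 0.138
finger_force: 58.8
```

Request:
send_rows(moves=[[[0, 0, -0.01, 0, 0, 0], [0, 0, -0.03, 0, 0, 0], [0, 0, -0.06, 0, 0, 0], [0, 0, -0.1, 0, 0, 0], [0, 0, -0.14, 0, 0, 0], [0, 0, -0.165, 0, 0, 0], [0, 0, -0.165, 0, 0, 0]]])

```text
time: 46.4
eef_pos: [589.1, -304.7, 293.5]
tcp_rot: [-0.903, 3.003, -0.007]
force: [-0.2, 0.4, -2.0]
gripper_width: 0.136
finger_force: 58.8
```

Run:
```python
from h import *
print(yaw(),r.sense()["eef_pos"],r.sense()["gripper_width"])
rows([(540,117,290,272.6)])
```

```text
213.46956461408695 [ 589.07046489 -304.69331227  293.52935358] 0.13623246993604188
[np.float64(-0.192), np.float64(0.379), np.float64(0.004), 0, 0, np.float64(-11.83)]
```

Request:
send_rows(moves=[[[-0.015, 0.03, 0, 0, 0, -1.4], [-0.035, 0.068, 0, 0, 0, -2.8], [-0.055, 0.108, 0, 0, 0, -4.2], [-0.075, 0.148, 0, 0, 0, -5.6], [-0.095, 0.188, 0, 0, 0, -7], [-0.115, 0.228, 0, 0, 0, -8.4], [-0.135, 0.268, 0, 0, 0, -9.8], [-0.155, 0.306, 0, 0, 0, -11.2]]])

```text
time: 47.2
eef_pos: [547.8, 38.6, 286.9]
tcp_rot: [2.216, -2.224, -0.003]
force: [0.3, 0.5, -2.7]
gripper_width: 0.136
finger_force: 58.9
```

Run:
```python
from h import *
print(yaw(),r.sense()["eef_pos"],r.sense()["gripper_width"])
rows([(540,117,290,272.6),(540,117,154,272.6)])
```

```text
269.79923039897653 [547.77691626  38.62304165 286.86928812] 0.13594303637341687
[np.float64(-0.078), np.float64(0.008), np.float64(-0.003), 0, 0, np.float64(-0.56)]
[np.float64(-0.078), np.float64(0.008), np.float64(0.133), 0, 0, np.float64(-0.56)]
```

Request:
send_rows(moves=[[[-0.04, 0.004, 0, 0, 0, -0.5], [-0.078, 0.008, 0, 0, 0, -0.5], [-0.078, 0.008, 0, 0, 0, -0.5], [-0.078, 0.008, 0.03, 0, 0, -0.5], [-0.078, 0.008, 0.06, 0, 0, -0.5], [-0.078, 0.008, 0.09, 0, 0, -0.5], [-0.078, 0.008, 0.11, 0, 0, -0.5], [-0.078, 0.008, 0.12, 0, 0, -0.5]]])

```text
time: 48.0
eef_pos: [540.1, 114.1, 164.6]
tcp_rot: [2.256, -2.18, -0.004]
force: [0.2, -0.4, -1.6]
gripper_width: 0.138
finger_force: 59.0
```

Request:
send_rows(moves=[[[0, 0, 0, 0, 0, 0], [0, 0, 0, 0, 0, 0], [0, 0, 0, 0, 0, 0]]])

```text
time: 48.3
eef_pos: [542.2, 114.9, 169.8]
tcp_rot: [-2.258, 2.181, -0.001]
force: [0.3, 0.2, -1.4]
gripper_width: 0.135
finger_force: 59.0
```

Request:
send_rows(moves=[[[0, 0.002, 0.006, 0, 0, 0], [0, 0.002, 0.012, 0, 0, 0], [0, 0.002, 0.015, 0, 0, 0], [0, 0.002, 0.017, 0, 0, 0], [0, 0.002, 0.018, 0, 0, 0], [0, 0.002, 0.018, 0, 0, 0]]])

```text
time: 48.9
eef_pos: [540.1, 114.7, 151.6]
tcp_rot: [-2.259, 2.181, -0.002]
force: [-1.4, -0.2, 5.2]
gripper_width: 0.139
finger_force: 59.8
```

Request:
send_rows(moves=[[[0, 0, 0, 0, 0, 0], [0, 0, 0, 0, 0, 0], [0, 0, 0, 0, 0, 0], [0, 0, -0.02, 0, 0, 0], [0, 0, -0.05, 0, 0, 0], [0, 0, -0.09, 0, 0, 0], [0, 0, -0.13, 0, 0, 0], [0, 0, -0.15, 0, 0, 0]]], claw=0.6)

```text
time: 49.7
eef_pos: [540.2, 114.5, 304.3]
tcp_rot: [-2.256, 2.18, -0.004]
force: [0.6, 0.2, 1.8]
gripper_width: 0.394
finger_force: 0.0
```

Request:
send_rows(moves=[[[0, 0.02, 0, 0, 0, 1.7], [0, 0.04, 0, 0, 0, 3.4], [0, 0.06, 0, 0, 0, 5.1], [0, 0.08, 0, 0, 0, 6.8], [0, 0.095, 0, 0, 0, 8.5], [0, 0.095, 0, 0, 0, 10.2], [0, 0.095, 0, 0, 0, 11.9], [0, 0.095, 0, 0, 0, 13.6]]])

```text
time: 50.5
eef_pos: [444.5, 111.5, 300.2]
tcp_rot: [-0.644, 3.075, 0.0]
force: [0.5, -0.4, -0.4]
gripper_width: 0.399
finger_force: 0.0
```

Request:
send_rows(moves=[[[0, 0, 0, 0, 0, 1.7], [0, 0, 0, 0, 0, 3.4], [0, 0, 0, 0, 0, 4.2], [0, 0, 0, 0, 0, 4.2], [0, 0, 0, 0, 0, 4.2]]])

```text
time: 51.0
eef_pos: [444.6, 111.4, 300.1]
tcp_rot: [0.085, -3.14, -0.0]
force: [-0.2, -0.9, -0.4]
gripper_width: 0.402
finger_force: 0.0
```

Run:
```python
from posts import *
posts()
print(yaw(),r.sense()["eef_pos"],r.sense()["joint_pos"].round(2))
p,d,m=snap("wrist","w8.png"); X=cloud(m,d)
for z in (176,165):
  k=(d>0)&(abs(X[...,2]-z)<4)&(X[...,0]>(400 if z==165 else 480))&(X[...,0]<(459 if z==165 else 600))&(X[...,1]>60)&(X[...,1]<310)
  nb,L,s,c=cv2.connectedComponentsWithStats(k.astype(np.uint8))
  for i in range(1,nb):
    if s[i,4]>30: print(z,s[i],X[L==i].mean(0).round(1))
rows([(443.5,116.5,230,182.6),(443.5,116.5,139,182.6)])
```

```text
183.09438082153258 [444.6228727  111.41731718 300.12042747] [ 0.69 -0.32 -0.11 -0.   -1.78 -2.21]
176 [303 337  18  18 257] [539.3 114.  175.3]
176 [407 341  15  18 188] [538.3 192.7 175.2]
176 [497 343  20  18 268] [536.6 263.8 175.5]
165 [316 201  15  43 583] [443.1 116.8 164.6]
165 [505 204  25  49 764] [440.7 256.1 164.5]
165 [531 252  50   5 151] [458.4 290.3 164.6]
[np.float64(0.001), np.float64(0.005), np.float64(0.07), 0, 0, np.float64(0.1)]
[np.float64(0.001), np.float64(0.005), np.float64(0.161), 0, 0, np.float64(0.1)]
```

View pics/w8.png

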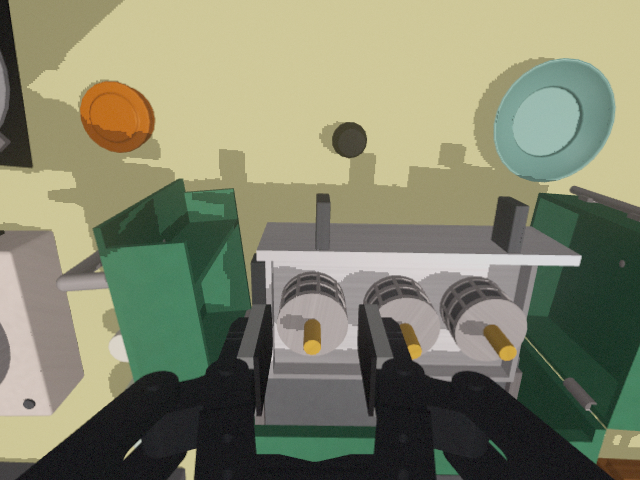

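Three baskets stand upright on the tray, with posts at (312,346), (414,350) and (507,352). The right pull is at (323,222), or (443,117).

Request:
send_rows(moves=[[[0.001, 0.005, 0.04, 0, 0, 0.1], [0.001, 0.005, 0.08, 0, 0, 0.1], [0.001, 0.005, 0.11, 0, 0, 0.1], [0.001, 0.005, 0.135, 0, 0, 0.1], [0.001, 0.005, 0.152, 0, 0, 0.1], [0.001, 0.005, 0.16, 0, 0, 0.1], [0.001, 0.005, 0.16, 0, 0, 0.1]]])

```text
time: 51.8
eef_pos: [443.0, 116.1, 139.4]
tcp_rot: [0.069, -3.139, 0.001]
force: [0.0, -0.1, 0.4]
gripper_width: 0.398
finger_force: 0.0
```

Request:
send_rows(moves=[[[0, 0, 0, 0, 0, 0], [0, 0, 0, 0, 0, 0], [0, 0, 0, 0, 0, 0], [0, 0, 0, 0, 0, 0], [0, 0, 0, 0, 0, 0]]], claw=1)

```text
time: 52.3
eef_pos: [444.1, 117.1, 141.7]
tcp_rot: [-0.069, 3.138, 0.003]
force: [-1.1, 4.2, 5.0]
gripper_width: 0.1
finger_force: 59.6
```

Request:
send_rows(moves=[[[-0.004, 0, 0, 0, 0, 0], [-0.01, 0, 0, 0, 0, 0], [-0.018, 0, 0, 0, 0, 0], [-0.028, 0, 0, 0, 0, 0], [-0.038, 0, 0, 0, 0, 0], [-0.048, 0, 0, 0, 0, 0], [-0.058, 0, 0, 0, 0, 0], [-0.068, 0, 0, 0, 0, 0]]])

```text
time: 53.1
eef_pos: [512.1, 119.6, 141.7]
tcp_rot: [-0.069, 3.139, 0.001]
force: [-3.5, 2.7, 7.7]
gripper_width: 0.1
finger_force: 59.8
```

Request:
send_rows(moves=[[[-0.01, 0, 0, 0, 0, 0], [-0.02, 0, 0, 0, 0, 0], [-0.03, 0, 0, 0, 0, 0], [-0.04, 0, 0, 0, 0, 0], [-0.05, 0, 0, 0, 0, 0], [-0.058, 0, 0, 0, 0, 0], [-0.064, 0, 0, 0, 0, 0], [-0.068, 0, 0, 0, 0, 0]]])

```text
time: 53.9
eef_pos: [580.0, 122.2, 141.7]
tcp_rot: [-0.068, 3.139, -0.0]
force: [-2.8, 1.1, 6.0]
gripper_width: 0.104
finger_force: 59.7
```

Request:
send_rows(moves=[[[-0.002, 0, 0, 0, 0, 0], [-0.004, 0, 0, 0, 0, 0], [-0.005, 0, 0, 0, 0, 0], [-0.005, 0, 0, 0, 0, 0]]])

```text
time: 54.3
eef_pos: [582.3, 122.2, 141.7]
tcp_rot: [0.069, -3.137, 0.001]
force: [-14.4, 2.2, 11.4]
gripper_width: 0.103
finger_force: 60.5
```

Request:
send_rows(moves=[[[-0.001, 0, 0, 0, 0, 0], [-0.002, 0, 0, 0, 0, 0], [-0.003, 0, 0, 0, 0, 0], [-0.003, 0, 0, 0, 0, 0]]])

```text
time: 54.7
eef_pos: [582.4, 122.2, 141.7]
tcp_rot: [0.07, -3.131, 0.003]
force: [-31.0, 2.4, 18.3]
gripper_width: 0.104
finger_force: 61.4
```

Firm stop. Release, rise and check the tray against its original home position.

Request:
send_rows(moves=[[[0.004, 0, 0, 0, 0, 0], [0.004, 0, 0, 0, 0, 0]]])

```text
time: 54.9
eef_pos: [582.3, 122.2, 141.7]
tcp_rot: [0.069, -3.14, 0.001]
force: [-9.3, 1.6, 8.5]
gripper_width: 0.105
finger_force: 60.0
```

Request:
send_rows(moves=[[[0, 0, 0, 0, 0, 0], [0, 0, 0, 0, 0, 0], [0, 0, 0, 0, 0, 0], [0, 0, -0.03, 0, 0, 0], [0, 0, -0.07, 0, 0, 0], [0, 0, -0.11, 0, 0, 0], [0, 0, -0.16, 0, 0, 0], [0, 0, -0.16, 0, 0, 0]]], claw=0.5)

```text
time: 55.7
eef_pos: [585.2, 121.9, 308.6]
tcp_rot: [-0.067, 3.129, 0.004]
force: [-0.3, -1.3, -0.1]
gripper_width: 0.499
finger_force: 0.0
```

Request:
send_rows(moves=[[[0.11, 0.068, 0, 0, 0, 0], [0.11, 0.068, 0, 0, 0, 0], [0.11, 0.068, 0, 0, 0, 0], [0.11, 0.068, 0, 0, 0, 0], [0.11, 0.068, 0, 0, 0, 0]]])

```text
time: 56.2
eef_pos: [470.2, 185.9, 300.4]
tcp_rot: [-0.07, 3.14, 0.001]
force: [-0.5, -0.6, -0.4]
gripper_width: 0.504
finger_force: 0.0
```

Run:
```python
from h import *
print(yaw(),r.sense()["eef_pos"])
def q(X,d,p):
    hsv=cv2.cvtColor(p,cv2.COLOR_RGB2HSV)
    k=((hsv[...,1]<60)&(abs(X[...,2]-165)<4)&(X[...,0]>520)&(X[...,0]<620)&(X[...,1]>60)&(X[...,1]<330)&(d>0)).astype(np.uint8)
    nb,L,s,c=cv2.connectedComponentsWithStats(k)
    for i in range(1,nb):
        if s[i,4]>30: print(s[i],X[L==i].mean(0).round(1),"minx",X[L==i][:,0].min().round(1),cv2.minAreaRect(X[L==i][:,:2].astype(np.float32)))
p,d,m=snap("wrist","w9.png"); X=cloud(m,d); q(X,d,p)
f=np.load("side0.npz")
for n in ("side","scene"):
    p,d,m=snap(n,n+"9.png"); X=cloud(m,d); np.savez(n+"9.npz",p=p,d=d)
    k=(d>0)&(abs(X[...,2]-165)<5)&(X[...,0]>540)&(X[...,0]<595)&(X[...,1]>80)&(X[...,1]<300)
    nb,L,s,c=cv2.connectedComponentsWithStats(k.astype(np.uint8))
    for i in range(1,nb):
        if s[i,4]>8: print(n,s[i,4],X[L==i].mean(0).round(1),X[L==i].min(0).round(1))
```

```text
182.5702001307263 [470.18475347 185.89117833 300.36902059]
[172 371  18  12 136] [605.8  81.4 165.1] minx 603.5 ((605.4408569335938, 81.52163696289062), (5.844969272613525, 15.087885856628418), 23.734121322631836)
[ 255  371  120   15 1459] [603.  192.2 165.7] minx 597.6 ((604.2921142578125, 191.7197723388672), (10.186532974243164, 97.90906524658203), 2.1285922527313232)
[441 373  21  10 131] [597.3 303.8 165. ] minx 594.9 ((597.2786254882812, 303.13848876953125), (16.380443572998047, 4.693604946136475), 82.90275573730469)
side 82 [579.4 123.5 164.5] [565.3 115.8 160.1]
side 114 [577.3 264.  163.8] [560.  257.  160.2]
scene 16 [565.2 258.6 163.9] [558.3 253.5 160.3]
scene 18 [570.9 119.1 164.1] [563.3 111.4 160.4]
```

View pics/w9.png

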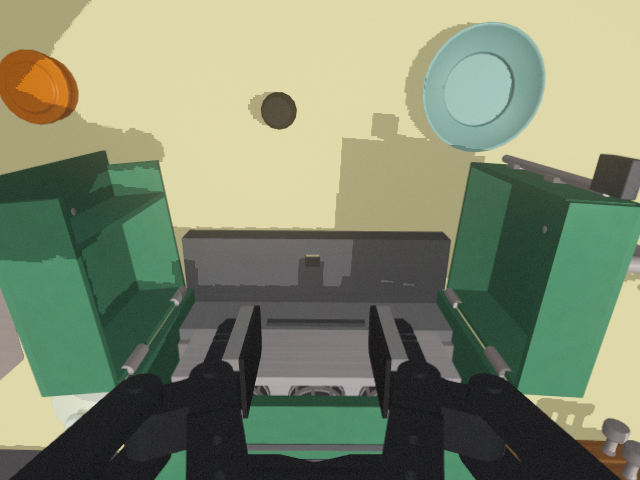

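The tray front edge reads x = 603.0, the same as before it was moved, so the tray is fully home. Last overall look:

View pics/scene9.png

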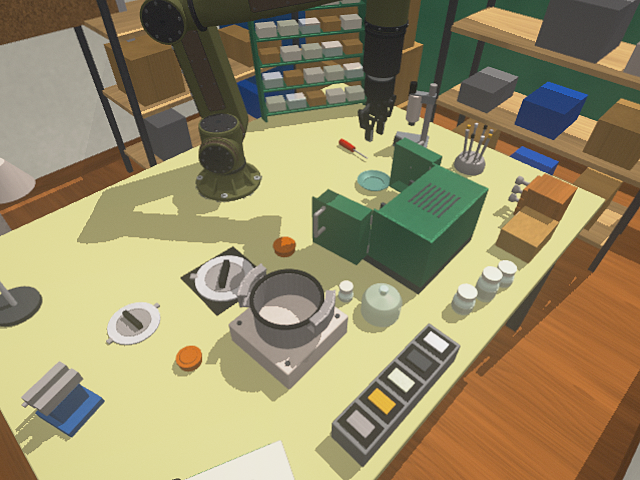

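The drum at (287,295) is empty and the cover lies on the mat at (225,277). Both doors stand open, the tray is home and the bench items are where they were. The gripper is clear of everything.

```bash
python3 -c "
from station import r
print(r.hand_in())"
```

```text
the job is handed in; nothing more can be done
None
```

The job is done and handed in: all three baskets were seen upright on the tray before I pushed it fully home, both doors stand open, the bayonet cover lies flat, handle up, on the mat, and nothing else on the bench looked moved.

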